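Change over the bench shaker, latch its holding bar and set the timer

TASK

Change over the bench shaker: stand the finished pots that are in its wells upright in the shallow tray, and set every pot waiting on the desk upright down in a well of its own, with the holding bar left open meanwhile. Then swing the holding bar over the pots until it rests home in its catch, and only after that set the timer dial to exactly four clicks from off. Leave the mug, the bottle and the slide box where they are.

Things in the scene. Friction and masses are not known exactly. Their poses are not given: they have to be found in the camera images.
- new_a_mid (a point): Waiting pot, standing on the desk at the left at the start (may be absent): lidded specimen pot with a weighted steel foot, white with a grey lid, all pots alike: body 36 mm in diameter and 54 mm tall, on it an overhanging lid 44 mm in diameter and 12 mm thick (66 mm tall in all, about 115 g, most of it in the lowest 10 mm); the point is at its centre, 33 mm above its underside, z up its axis
- new_b_mid (a point): Waiting pot, standing on the desk at the left at the start (may be absent): lidded specimen pot with a weighted steel foot, white with a grey lid, all pots alike: body 36 mm in diameter and 54 mm tall, on it an overhanging lid 44 mm in diameter and 12 mm thick (66 mm tall in all, about 115 g, most of it in the lowest 10 mm); the point is at its centre, 33 mm above its underside, z up its axis
- new_c_mid (a point): Waiting pot, standing on the desk at the left at the start (may be absent): lidded specimen pot with a weighted steel foot, white with a grey lid, all pots alike: body 36 mm in diameter and 54 mm tall, on it an overhanging lid 44 mm in diameter and 12 mm thick (66 mm tall in all, about 115 g, most of it in the lowest 10 mm); the point is at its centre, 33 mm above its underside, z up its axis
- new_d_mid (a point): Waiting pot, standing on the desk at the left at the start (may be absent): lidded specimen pot with a weighted steel foot, white with a grey lid, all pots alike: body 36 mm in diameter and 54 mm tall, on it an overhanging lid 44 mm in diameter and 12 mm thick (66 mm tall in all, about 115 g, most of it in the lowest 10 mm); the point is at its centre, 33 mm above its underside, z up its axis
- old_a_mid (a point): Finished pot, standing in a shaker well at the start (may be absent): lidded specimen pot with a weighted steel foot, white with a grey lid, all pots alike: body 36 mm in diameter and 54 mm tall, on it an overhanging lid 44 mm in diameter and 12 mm thick (66 mm tall in all, about 115 g, most of it in the lowest 10 mm); the point is at its centre, 33 mm above its underside, z up its axis
- old_b_mid (a point): Finished pot, standing in a shaker well at the start (may be absent): lidded specimen pot with a weighted steel foot, white with a grey lid, all pots alike: body 36 mm in diameter and 54 mm tall, on it an overhanging lid 44 mm in diameter and 12 mm thick (66 mm tall in all, about 115 g, most of it in the lowest 10 mm); the point is at its centre, 33 mm above its underside, z up its axis
- old_c_mid (a point): Finished pot, standing in a shaker well at the start (may be absent): lidded specimen pot with a weighted steel foot, white with a grey lid, all pots alike: body 36 mm in diameter and 54 mm tall, on it an overhanging lid 44 mm in diameter and 12 mm thick (66 mm tall in all, about 115 g, most of it in the lowest 10 mm); the point is at its centre, 33 mm above its underside, z up its axis
- well0 (a point): Centre of the floor of well 0 of the shaker: one of four round wells 42 mm in diameter and 22 mm deep with a 3 mm chamfer at the mouth, in a row at 54 mm pitch along the shaker's y (well0 at -81 mm, well3 at +81 mm), in a raised metal deck whose top is 78 mm above the desk; the row's floor is 56 mm above the desk
- well1 (a point): Centre of the floor of well 1 of the shaker: one of four round wells 42 mm in diameter and 22 mm deep with a 3 mm chamfer at the mouth, in a row at 54 mm pitch along the shaker's y (well0 at -81 mm, well3 at +81 mm), in a raised metal deck whose top is 78 mm above the desk; the row's floor is 56 mm above the desk
- well2 (a point): Centre of the floor of well 2 of the shaker: one of four round wells 42 mm in diameter and 22 mm deep with a 3 mm chamfer at the mouth, in a row at 54 mm pitch along the shaker's y (well0 at -81 mm, well3 at +81 mm), in a raised metal deck whose top is 78 mm above the desk; the row's floor is 56 mm above the desk
- well3 (a point): Centre of the floor of well 3 of the shaker: one of four round wells 42 mm in diameter and 22 mm deep with a 3 mm chamfer at the mouth, in a row at 54 mm pitch along the shaker's y (well0 at -81 mm, well3 at +81 mm), in a raised metal deck whose top is 78 mm above the desk; the row's floor is 56 mm above the desk
- shaker: Bench shaker, a flat white cabinet 220 x 360 mm and 50 mm high with the well deck on top, fixed to the desk; origin at the centre of its underside, z up, y along the row of wells. Row of wells at x = +30 mm; timer dial at x = -65, y = -50 mm (on the robot's side); hinge post of the bar at x = +30, y = +142 mm; catch at x = +30, y = -142 mm
- bar_hinge (a point): On the vertical hinge axis of the holding bar, at the height of the bar (134 mm above the desk; the lids of seated pots reach 122 mm)
- catch (a point): Where the bar's centre line lies in the catch: a steel block at the other end of the row with a back wall and a sprung brass ball in front of it; the bar end rides over the ball (about 3 N at the bar's grip post beyond its light friction) and snaps home against the stop
- bar_grip (a point): On the axis of the black upright grip post on the holding bar, 30 mm above the bar's centre line: a cylinder 16 mm in diameter that stands up 50 mm from the centre line of the 12 mm round steel bar (free part 44 mm), 140 mm from the hinge axis; the bar is 298 mm long
- bar (a joint): Angle of the holding bar about its vertical hinge: 0 = closed over the row of pots and in the catch, up to 1.65 = swung away towards the robot (from above, it opens clockwise and closes anticlockwise). Light friction holds it where it is left
- dial (a joint): Timer dial: 0 = off, grows clockwise seen from above, one click-stop every 0.5236 rad (30 degrees) up to seven clicks; between clicks it is drawn to the nearer one when let go, with about 0.1 N m. Four clicks = 2.094
- dial_grip (a point): On the dial's axis (vertical), 29 mm above its plate: black bar-shaped grip 46 mm long, 14 mm thick and 39 mm high (its lowest 10 mm is a round skirt 48 mm in diameter), with a white pointer line on the end that shows the setting. The grip lies along this point's x axis, the pointer towards its -x; at 0 the pointer is along the shaker's -x, at the dot; seven strokes on the plate mark the clicks
- tray: Shallow steel tray for finished pots, 180 (x) x 130 (y) mm, walls 22 mm high and 4 mm thick, floor 4 mm thick, fixed to the desk at the right; origin at the centre of its underside
- mug_mid (a point): Bystander: brown mug 80 mm in diameter, 90 mm tall, its centre
- wash_mid (a point): Bystander: white bottle 54 mm in diameter, 150 mm tall, its centre
- slidebox_mid (a point): Bystander: flat cardboard slide box 90 x 160 x 32 mm, its centre
Not all that is in view belongs to the job. Leave any blue or orange look-alike of the part that bears new_b_mid alone.

How it is judged (in metres and radians):
On the way, in this order (a step that is already met when the one before it is completed fails the run):
1. every finished pot stands in the tray and every waiting pot in a well, with the bar open (((horizontal distance between new_a_mid and well0 below 0.005 m and z of new_a_mid in the frame of well0 below 0.0365 m and angle between new_a_mid's own z axis and vertical below 0.12 rad) or (horizontal distance between new_a_mid and well1 below 0.005 m and z of new_a_mid in the frame of well1 below 0.0365 m and angle between new_a_mid's own z axis and vertical below 0.12 rad) or (horizontal distance between new_a_mid and well2 below 0.005 m and z of new_a_mid in the frame of well2 below 0.0365 m and angle between new_a_mid's own z axis and vertical below 0.12 rad) or (horizontal distance between new_a_mid and well3 below 0.005 m and z of new_a_mid in the frame of well3 below 0.0365 m and angle between new_a_mid's own z axis and vertical below 0.12 rad)) and ((horizontal distance between new_b_mid and well0 below 0.005 m and z of new_b_mid in the frame of well0 below 0.0365 m and angle between new_b_mid's own z axis and vertical below 0.12 rad) or (horizontal distance between new_b_mid and well1 below 0.005 m and z of new_b_mid in the frame of well1 below 0.0365 m and angle between new_b_mid's own z axis and vertical below 0.12 rad) or (horizontal distance between new_b_mid and well2 below 0.005 m and z of new_b_mid in the frame of well2 below 0.0365 m and angle between new_b_mid's own z axis and vertical below 0.12 rad) or (horizontal distance between new_b_mid and well3 below 0.005 m and z of new_b_mid in the frame of well3 below 0.0365 m and angle between new_b_mid's own z axis and vertical below 0.12 rad)) and ((horizontal distance between new_c_mid and well0 below 0.005 m and z of new_c_mid in the frame of well0 below 0.0365 m and angle between new_c_mid's own z axis and vertical below 0.12 rad) or (horizontal distance between new_c_mid and well1 below 0.005 m and z of new_c_mid in the frame of well1 below 0.0365 m and angle between new_c_mid's own z axis and vertical below 0.12 rad) or (horizontal distance between new_c_mid and well2 below 0.005 m and z of new_c_mid in the frame of well2 below 0.0365 m and angle between new_c_mid's own z axis and vertical below 0.12 rad) or (horizontal distance between new_c_mid and well3 below 0.005 m and z of new_c_mid in the frame of well3 below 0.0365 m and angle between new_c_mid's own z axis and vertical below 0.12 rad)) and ((horizontal distance between new_d_mid and well0 below 0.005 m and z of new_d_mid in the frame of well0 below 0.0365 m and angle between new_d_mid's own z axis and vertical below 0.12 rad) or (horizontal distance between new_d_mid and well1 below 0.005 m and z of new_d_mid in the frame of well1 below 0.0365 m and angle between new_d_mid's own z axis and vertical below 0.12 rad) or (horizontal distance between new_d_mid and well2 below 0.005 m and z of new_d_mid in the frame of well2 below 0.0365 m and angle between new_d_mid's own z axis and vertical below 0.12 rad) or (horizontal distance between new_d_mid and well3 below 0.005 m and z of new_d_mid in the frame of well3 below 0.0365 m and angle between new_d_mid's own z axis and vertical below 0.12 rad)) and x of old_a_mid in the frame of tray between -0.088 and 0.088 m and y of old_a_mid in the frame of tray between -0.063 and 0.063 m and z of each of old_a_mid, old_b_mid, old_c_mid in the frame of tray below 0.042 m and angle between each of old_a_mid, old_b_mid, old_c_mid's own z axis and vertical below 0.12 rad and x of old_b_mid in the frame of tray between -0.088 and 0.088 m and y of old_b_mid in the frame of tray between -0.063 and 0.063 m and x of old_c_mid in the frame of tray between -0.088 and 0.088 m and y of old_c_mid in the frame of tray between -0.063 and 0.063 m and value of joint bar above 0.4 rad), for 0.2 s.
2. the holding bar is closed and in its catch (value of joint bar below 0.04 rad), for 0.2 s.
3. the timer dial stands at four clicks (value of joint dial between 1.9544 and 2.2344 rad), for 0.2 s.
At the end, for the whole second after the job is handed in: Every finished pot that was present stands upright (within 0.12 rad) inside the tray; every waiting pot stands upright at the bottom of a well (within 5 mm of its centre, raised less than 3.5 mm); the bar is within 0.04 rad of closed; the dial is within 0.14 rad of four clicks (2.094) (all of step 3 and ((horizontal distance between new_a_mid and well0 below 0.005 m and z of new_a_mid in the frame of well0 below 0.0365 m and angle between new_a_mid's own z axis and vertical below 0.12 rad) or (horizontal distance between new_a_mid and well1 below 0.005 m and z of new_a_mid in the frame of well1 below 0.0365 m and angle between new_a_mid's own z axis and vertical below 0.12 rad) or (horizontal distance between new_a_mid and well2 below 0.005 m and z of new_a_mid in the frame of well2 below 0.0365 m and angle between new_a_mid's own z axis and vertical below 0.12 rad) or (horizontal distance between new_a_mid and well3 below 0.005 m and z of new_a_mid in the frame of well3 below 0.0365 m and angle between new_a_mid's own z axis and vertical below 0.12 rad)) and ((horizontal distance between new_b_mid and well0 below 0.005 m and z of new_b_mid in the frame of well0 below 0.0365 m and angle between new_b_mid's own z axis and vertical below 0.12 rad) or (horizontal distance between new_b_mid and well1 below 0.005 m and z of new_b_mid in the frame of well1 below 0.0365 m and angle between new_b_mid's own z axis and vertical below 0.12 rad) or (horizontal distance between new_b_mid and well2 below 0.005 m and z of new_b_mid in the frame of well2 below 0.0365 m and angle between new_b_mid's own z axis and vertical below 0.12 rad) or (horizontal distance between new_b_mid and well3 below 0.005 m and z of new_b_mid in the frame of well3 below 0.0365 m and angle between new_b_mid's own z axis and vertical below 0.12 rad)) and ((horizontal distance between new_c_mid and well0 below 0.005 m and z of new_c_mid in the frame of well0 below 0.0365 m and angle between new_c_mid's own z axis and vertical below 0.12 rad) or (horizontal distance between new_c_mid and well1 below 0.005 m and z of new_c_mid in the frame of well1 below 0.0365 m and angle between new_c_mid's own z axis and vertical below 0.12 rad) or (horizontal distance between new_c_mid and well2 below 0.005 m and z of new_c_mid in the frame of well2 below 0.0365 m and angle between new_c_mid's own z axis and vertical below 0.12 rad) or (horizontal distance between new_c_mid and well3 below 0.005 m and z of new_c_mid in the frame of well3 below 0.0365 m and angle between new_c_mid's own z axis and vertical below 0.12 rad)) and ((horizontal distance between new_d_mid and well0 below 0.005 m and z of new_d_mid in the frame of well0 below 0.0365 m and angle between new_d_mid's own z axis and vertical below 0.12 rad) or (horizontal distance between new_d_mid and well1 below 0.005 m and z of new_d_mid in the frame of well1 below 0.0365 m and angle between new_d_mid's own z axis and vertical below 0.12 rad) or (horizontal distance between new_d_mid and well2 below 0.005 m and z of new_d_mid in the frame of well2 below 0.0365 m and angle between new_d_mid's own z axis and vertical below 0.12 rad) or (horizontal distance between new_d_mid and well3 below 0.005 m and z of new_d_mid in the frame of well3 below 0.0365 m and angle between new_d_mid's own z axis and vertical below 0.12 rad)) and x of old_a_mid in the frame of tray between -0.088 and 0.088 m and y of old_a_mid in the frame of tray between -0.063 and 0.063 m and z of each of old_a_mid, old_b_mid, old_c_mid in the frame of tray below 0.042 m and angle between each of old_a_mid, old_b_mid, old_c_mid's own z axis and vertical below 0.12 rad and x of old_b_mid in the frame of tray between -0.088 and 0.088 m and y of old_b_mid in the frame of tray between -0.063 and 0.063 m and x of old_c_mid in the frame of tray between -0.088 and 0.088 m and y of old_c_mid in the frame of tray between -0.063 and 0.063 m and value of joint bar below 0.04 rad); the robot touches nothing.
It fails at once if the mug is pushed more than 30 mm from its place (distance of mug_mid from where it was at the start of the episode above 0.03 m).
It fails at once if the bottle is pushed more than 30 mm from its place (distance of wash_mid from where it was at the start of the episode above 0.03 m).
It fails at once if the slide box is pushed more than 30 mm from its place (distance of slidebox_mid from where it was at the start of the episode above 0.03 m).
Of new_a, new_b, new_c, new_d only 3 to 4 are there at a start; the rules pass over those that are not, and their reading is None.
Of old_a, old_b, old_c only 1 to 2 are there at a start; the rules pass over those that are not, and their reading is None.
At some moment in a run one of new_a, new_b, new_c, new_d may be knocked a few centimetres aside while the robot is not near it.
Once in a run the grip may slacken for a moment while it holds something.
It also fails if it takes over 210 s, if anything falls off the work surface, if the arm or the gripper's body presses on something with over 40 N, if the wrist force passes 120 N, or if a joint passes its speed limit or range.

ROBOT

A 6-joint arm with a two-finger parallel gripper is mounted at the origin on the work surface. World frame = base frame: x ahead of the robot, y to its left, z up, the work surface at z = 0. Lengths are in mm, angles in degrees, forces in N, time in s.
With the tool pointing down it reaches from about 350 to 850 mm from the base axis. Payload 8.1 kg.
Tool frame: the origin (TCP) lies between the finger pads; the fingertips stand 22 mm ahead of it and the grasp point (between the pads) lies 3 mm ahead of it (r.nose_length is the z of the fingertips in the tool frame, in mm); z points along the fingers, x is the direction in which the jaws open and shut, and the axes are right-handed (so a half turn about z gives the same grasp; the last joint's range is limited). The gripper opens to 85 mm and grips with 20 to 120 N. Pads are 22 mm wide; open, the fingers measure 114 mm over their backs; the gripper's body (76 mm by 85 mm) begins 54 mm behind the grasp point. The pads swing forward as they close: fully open they stand 13 mm farther back than shut.
Start: joints at [71.425, 7.471, 85.268, -0, 87.261, -4.893], TCP at [141.9, 582.984, 253.292] pointing down, gripper open.
Joint ranges: [-169.43, 169.43], [-51.17, 129.36], [1.28, 143.12], [-76.62, 256.62], [0, 156.53], [-152.29, 152.29]. Speed limits (degrees/s): [136.94, 136.94, 159.86, 180, 180, 180].

INTERFACE

Orientations are given as [roll, pitch, yaw] about the fixed x, y, z axes, in that order (R = Rz(yaw) Ry(pitch) Rx(roll)).
In Python, from bench import r gives the robot as it stands.
- The arm moves only by the shell command python3 -m jog 'ROWS' [FORCE]. ROWS is JSON, a list of rows, each a list of 5 numbers: the shift along the tool's x, y, z in m, then the turn about the tool's z in degrees, then the opening in per cent of the stroke, from 0 (shut) to 100 (fully open). A call has 1 to 8 rows; each row is the pose to reach, as a shift and turn from the pose measured when the call began, along the tool's axes at that moment; what a row does not reach only later rows make up. A row lasts 1/10 s, in which the tool goes at most 50 mm and 8.59 degrees, less where a joint would pass 70% of its speed; a pose out of reach is approached as far as the arm can. A call with a gripper value outside its range is refused whole. The fingers move at their own pace and stop on an object; FORCE is the grip in N (left out, the last holds). Time passes only in rows, so rows that repeat a pose let the fingers close. It gives the time, the measured TCP pose, the force and the opening at its end, in the units of the state.
- r.sense(): the state, without advancing time (a new reading comes with each control period).
- r.snapshot(name): name is "scene" or "top" or "wrist"; returns a dict with "image" (400x640x3 uint8, red, green, blue), "K" (3x3 intrinsics, pixels), "T" (4x4, takes a point from camera to world coordinates); the wrist camera has in their place "tool_from_camera" (4x4, takes a point from camera to tool coordinates, whose origin is the TCP and whose axes are the tool frame's). Camera axes: x right, y down, z forward; pixel columns grow to the right and rows downward; lengths in mm; the calibration is good to about 2 mm. The wrist camera is an equidistant fisheye: a pixel r from the principal point sees the ray r / f radians off the axis. A picture is of the moment at which its call begins: read the wrist's pose just before it. There is no depth.
- r.hand_in(): hands the job in, once; it reports no verdict.
Trained networks look in a picture, given as the dict that the camera call returned (one of the last four; its "shot" number tells which), for a name from the list of things; names that differ only in an ending like _2 or _b are one class to them, and where a whole thing is asked for, a point or a joint stands for the part that bears it (a point fixed in the world has none). Each returns a list of dicts, best first, with "conf" (0 to 1); they miss things now and then, are a little off and sometimes report something else, mostly with a low value. They report only what shows in the picture. A call takes as long as a camera call. They do not tell look-alikes from the thing itself.
- r.search_frame(picture, label): "bbox" ([left, top, right, bottom] in pixels, round what is visible of it).
- r.pinpoint(picture, label): "uv" ([column, row] in pixels: a listed point, or the origin of a listed thing).
The state is a dict: "time": time; "joint_pos": joint angles; "qd": joint speeds; "joint_efforts": joint torques, N m; "tool_pos": TCP position; "tcp_rot": TCP orientation; "ft_force": force on the tool from outside, world axes, zero at the start; "wrist_torque": the same for the moment, N m; "finger_gap": finger opening in mm.
Only numpy, scipy, OpenCV 4.12 (cv2) and the standard library are available. Lean on these libraries where they do the work, as an engineer would, in place of code of your own. Each camera call takes 0.05 s, during which the arm holds its last target. There are 200 camera calls.

## Working session

There is one attempt and no reset: what is moved stays moved. The work goes in short steps, Python scripts to look and compute and a shell command to move; the robot and the scene stay as the last step left them, time stands still between calls to the robot, and variables do not carry over. Pictures are saved under pics/ and viewed, about 12 in all and at most 16, crops included, and the job is handed in when it is done.

```bash
ls; mkdir -p pics
cat > h.py <<'E'
import numpy as np, cv2
from bench import r
from scipy.spatial.transform import Rotation as R
def snap(n,save=None):
    p=r.snapshot(n)
    if save: cv2.imwrite('pics/'+save,p['image'][:,:,::-1])
    return p
def ray(p,uv,z):
    K,T=np.array(p['K']),np.array(p['T'])
    d=T[:3,:3]@np.linalg.solve(K,[uv[0],uv[1],1]); o=T[:3,3]
    return o+d*(z-o[2])/d[2]
def proj(p,X):
    K,T=np.array(p['K']),np.array(p['T'])
    c=T[:3,:3].T@(np.array(X,float)-T[:3,3]); q=K@c; return q[:2]/q[2]
def goto(x,y,z=None,yaw=None):
    """print the shift in tool axes (m) and turn (deg) to reach TCP pose"""
    s=r.sense(); Rm=R.from_euler('xyz',s['tcp_rot'],degrees=True)
    t=s['tool_pos']; d=np.array([x,y,t[2] if z is None else z])-t
    print('tool shift m',(Rm.inv().apply(d)/1000).round(4),'tcp',np.round(t,1),'rot',np.round(s['tcp_rot'],1),'t',s['time'])
E
python3 - <<'E'
from h import *
s=r.sense(); print(s)
for n in ['scene','top']:
    p=snap(n,n+'0.png'); print(n,np.round(p['K'],1).tolist(),np.round(p['T'],3).tolist())
    for l,z in [('new_a_mid',33),('old_a_mid',89),('well0',56),('well1',56),('well2',56),('well3',56),('shaker',0),('bar_hinge',134),('catch',134),('bar_grip',164),('dial_grip',79),('tray',0),('mug_mid',45),('wash_mid',75),('slidebox_mid',16)]:
        for d in r.pinpoint(p,l)[:8]: print(l,np.round(d['uv'],1),round(d['conf'],2),ray(p,d['uv'],z).round(0))
E
```

```text
pics
{'time': 0.0, 'joint_pos': array([ 7.14253561e+01,  7.51519587e+00,  8.53293975e+01, -1.53453307e-03,
        8.72616608e+01, -4.89312602e+00]), 'qd': array([-0.09258225, -0.03738432, -0.06240439,  0.01856202, -0.00165737,
        0.00593661]), 'joint_efforts': array([-7.26636681e-04, -5.69395530e+01, -5.00545192e+01, -1.81234386e-04,
        1.50464906e-02, -2.29896324e-05]), 'tool_pos': array([141.73946015, 582.49229627, 252.24234793]), 'tcp_rot': array([-1.79992464e+02,  1.05997716e-01,  7.63185638e+01]), 'ft_force': array([0.29780784, 0.06969901, 0.34130402]), 'wrist_torque': array([-0.0030368 ,  0.00428959, -0.0361029 ]), 'finger_gap': 85.40119269143932}
scene [[446.4, 0.0, 321.3], [0.0, 446.4, 199.5], [0.0, 0.0, 1.0]] [[0.781, 0.444, -0.44, 1008.964], [0.625, -0.545, 0.559, -632.625], [0.009, -0.712, -0.703, 927.866], [0.0, 0.0, 0.0, 1.0]]
new_a_mid [357.2 155.9] 0.61 [414. 305.  33.]
old_a_mid [331.7 236.8] 0.44 [585. -51.  89.]
well0 [313.3 250.5] 0.93 [561. -92.  56.]
well0 [300.3 264.8] 0.78 [ 564. -146.   56.]
well0 [331.9 238.9] 0.76 [574. -33.  56.]
well0 [344.4 220
[... 2181 characters left out ...]
6 [567. -29.  56.]
well3 [360.2 199.4] 0.59 [563. -98.  56.]
well3 [217.  203.8] 0.17 [548. 307.  56.]
shaker [345.2 209.9] 0.67 [541. -59.   0.]
bar_hinge [292.3 190.7] 0.84 [573.  89. 134.]
bar_hinge [444.4 148.5] 0.4 [ 691. -319.  134.]
catch [402.6 197.6] 0.85 [ 557. -204.  134.]
bar_grip [294.2 242.4] 0.94 [434.  79. 164.]
dial_grip [365.3 231.6] 0.48 [ 470. -110.   79.]
dial_grip [404.4 194.2] 0.32 [ 575. -219.   79.]
tray [462.5 214.2] 0.85 [ 531. -401.    0.]
mug_mid [191.  161.2] 0.63 [674. 391.  45.]
mug_mid [379.9 201.1] 0.43 [ 561. -155.   45.]
mug_mid [339.5 196. ] 0.4 [575. -40.  45.]
wash_mid [165.9 280.2] 0.9 [333. 435.  75.]
slidebox_mid [446.4 146.9] 0.9 [ 728. -356.   16.]
```

Run:
```python
import cv2
a=cv2.imread('pics/top0.png'); cv2.imwrite('pics/v1.png',cv2.resize(a[110:310,140:520],(798,420),interpolation=cv2.INTER_CUBIC))
b=cv2.imread('pics/scene0.png'); cv2.imwrite('pics/v2.png',cv2.resize(b[80:400,160:480],(600,600),interpolation=cv2.INTER_CUBIC))
```

```text
(no output)
```

View pics/v1.png

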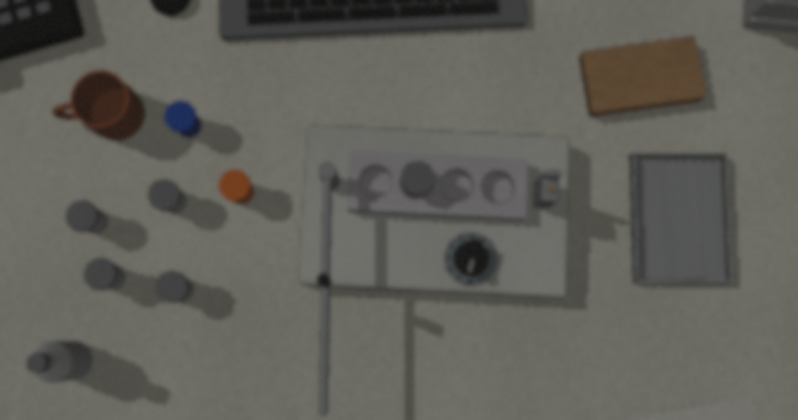

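View pics/v2.png

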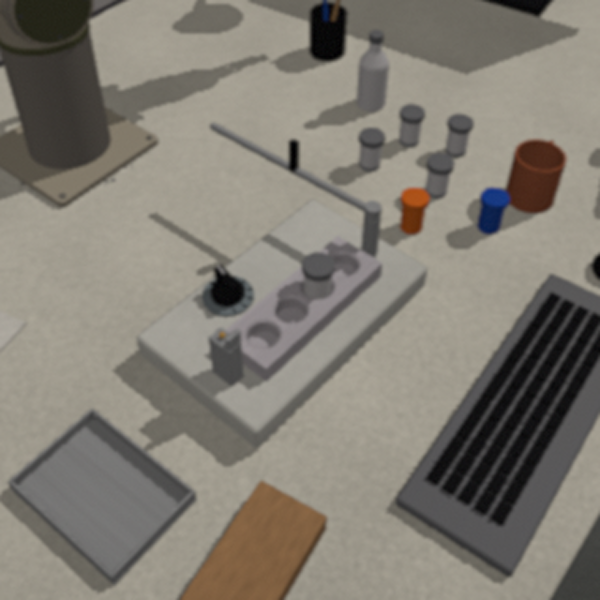

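The top view (crop coordinates) shows four grey-lidded waiting pots at (85,215), (165,195), (102,273) and (173,287). One finished pot is in a well at (418,180). The bar is open, with its post at (323,280). The dial is at (471,258) with its pointer towards the robot, so it is off, and the tray is at (680,220).

Candidates that could be mistaken for a pot, in full-image pixels: blue (226,166) and orange (252,198) look-alikes, which I leave alone, and the bottle at (166,280). The grey ones at (180,212), (219,203), (189,240) and (222,247) are the ones to move.

Run:
```python
from h import *
from scipy.optimize import least_squares
p=snap('top'); s=snap('scene')
for uv in [(180.5,212.4),(218.6,202.9),(188.6,240),(222.4,246.7)]: print('pot',ray(p,uv,66).round(0))
print('old',ray(p,(140+418/2.1,110+180/2.1),122).round(0))
M={'hinge':(30,142,134),'catch':(30,-142,134),'dial':(-65,-50,79),'o':(0,0,0)}
T={'hinge':(292.3,190.7),'catch':(402.6,197.6),'dial':(365.3,231.6),'o':(345.2,209.9)}
S={'hinge':(359.1,193),'dial':(281.2,230.1),'o':(311.9,252.7)}
def W(q,m): c,n=np.cos(q[2]),np.sin(q[2]); return [q[0]+c*m[0]-n*m[1],q[1]+n*m[0]+c*m[1],m[2]]
f=lambda q:np.concatenate([proj(p,W(q,M[k]))-T[k] for k in T]+[proj(s,W(q,M[k]))-S[k] for k in S])
o=least_squares(f,[541,-60,0],loss='soft_l1',x_scale=[1,1,.01]); q=o.x
print(q[:2],np.degrees(q[2]),f(q).round(1))
for i in range(4): print(i,np.round(W(q,(30,-81+54*i,56)),1))
w=snap('wrist'); print(np.round(w['K'],1).tolist(),np.round(w['tool_from_camera'],3).tolist())
for c in [(565,-60)]: goto(*c,z=330)
```

```text
pot [521. 407.  66.]
pot [549. 301.  66.]
pot [444. 380.  66.]
pot [426. 285.  66.]
old [563. -37. 122.]
[535.93129428 -60.87439926] -2.8629805543031623 [ 3.4  0.1 -0.1 -0.8 -1.   0.6  0.7  1.6  0.1  0.1  0.   0.4  1.8 -0.6]
0 [ 561.8 -143.3   56. ]
1 [564.5 -89.3  56. ]
2 [567.2 -35.4  56. ]
3 [569.9  18.5  56. ]
[[309.7, 0.0, 314.0], [0.0, 309.7, 202.3], [0.0, 0.0, 1.0]] [[1.0, -0.001, 0.001, 0.006], [0.0, 0.956, 0.295, -75.489], [-0.001, -0.295, 0.956, -121.053], [0.0, 0.0, 0.0, 1.0]]
tool shift m [-0.5247  0.5632 -0.0767] tcp [141.9 583.  253.3] rot [-180.    -0.    76.3] t 1.75
```

```bash
python3 -m jog '[[-0.262,0.282,-0.077,68,100],[-0.262,0.282,-0.077,68,100],[-0.262,0.282,-0.077,68,100],[-0.262,0.282,-0.077,68,100],[-0.262,0.282,-0.077,68,100],[-0.262,0.282,-0.077,68,100],[-0.262,0.282,-0.077,68,100],[-0.262,0.282,-0.077,68,100]]'
python3 -c "
from h import *
goto(565,-60,330)"
```

```text
time: 2.55
tool_pos: [354.8, 259.7, 331.2]
tcp_rot: [-180.0, -0.1, 7.9]
ft_force: [1.4, -0.5, -0.7]
finger_gap: 85.2
tool shift m [0.164  0.3457 0.0014] tcp [354.8 259.7 331.2] rot [-1.8e+02 -1.0e-01  7.9e+00] t 2.55
```

```bash
python3 -m jog '[[0.164,0.346,0,10.8,100],[0.164,0.346,0,10.8,100],[0.164,0.346,0,10.8,100],[0.164,0.346,0,10.8,100],[0.164,0.346,0,10.8,100],[0.164,0.346,0,10.8,100],[0.164,0.346,0,10.8,100],[0.164,0.346,0,10.8,100]]'
cat >> h.py <<'E'
def wpose():
    s=r.sense(); T=np.eye(4); T[:3,:3]=R.from_euler('xyz',s['tcp_rot'],degrees=True).as_matrix(); T[:3,3]=s['tool_pos']; return T
def wsnap(save=None):
    T=wpose(); p=snap('wrist',save); p['W']=T@np.array(p['tool_from_camera']); return p
def wray(p,uv,z):
    K=np.array(p['K']); a=np.array([(uv[0]-K[0,2])/K[0,0],(uv[1]-K[1,2])/K[1,1]]); th=np.hypot(*a)
    d=np.array([*(a/max(th,1e-9)*np.sin(th)),np.cos(th)]); d=p['W'][:3,:3]@d; o=p['W'][:3,3]
    return o+d*(z-o[2])/d[2]
def wproj(p,X):
    K=np.array(p['K']); c=p['W'][:3,:3].T@(np.array(X,float)-p['W'][:3,3]); h=np.hypot(c[0],c[1]); th=np.arctan2(h,c[2])
    return np.array([K[0,2]+K[0,0]*th*c[0]/h,K[1,2]+K[1,1]*th*c[1]/h])
E
python3 - <<'E'
from h import *
p=wsnap('w1.png'); print(r.sense()['tool_pos'].round(1),r.sense()['tcp_rot'].round(1))
for l,z in [('well0',56),('old_a_mid',89),('bar_hinge',134),('catch',134),('bar_grip',164),('dial_grip',79),('shaker',0),('tray',0)]:
    for d in r.pinpoint(p,l)[:6]: print(l,np.round(d['uv'],1),round(d['conf'],2),wray(p,d['uv'],z).round(1))
E
```

```text
time: 3.35
tool_pos: [566.1, -63.4, 331.1]
tcp_rot: [-180.0, -0.1, -3.0]
ft_force: [0.3, 0.5, -0.1]
finger_gap: 85.6
[567.4 -66.9 330.2] [ 1.799e+02 -1.000e-01 -3.100e+00]
well0 [313.1 185. ] 0.82 [563.8 -86.2  56. ]
well0 [314.  225.7] 0.78 [ 562.  -143.7   56. ]
well0 [312.5 144.8] 0.69 [565.8 -33.1  56. ]
well0 [312.7 106.2] 0.63 [568.7  16.4  56. ]
well0 [312. 297.] 0.32 [ 552.8 -261.5   56. ]
bar_hinge [309.6  42.4] 0.6 [569.3  82.3 134. ]
catch [315.1 295.6] 0.85 [ 560.1 -205.7  134. ]
bar_grip [168.2  54.1] 0.95 [430.6  82.6 164. ]
dial_grip [242.8 209.4] 0.73 [ 471.6 -107.8   79. ]
dial_grip [171.2  56.5] 0.72 [393.7  99.3  79. ]
shaker [292.4 160.1] 0.58 [534.4 -60.6   0. ]
tray [303.3 336.3] 0.65 [ 528.6 -392.9    0. ]
```

View pics/w1.png

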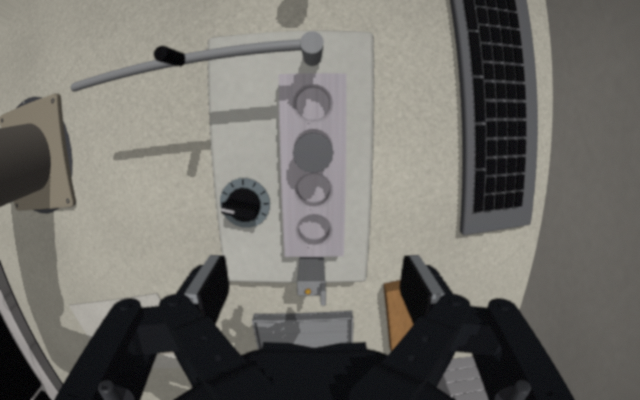

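The wrist view shows the four wells in a column at u≈313: well3 (v 105), the finished pot in well2 (v 150), well1 (v 188) and well0 (v 228). The catch is at (312,280), and the dial at (242,207) has its pointer towards the robot. The tray is below, mostly hidden behind the gripper.

```bash
python3 -m jog '[[0,0,0,0,100],[0,0,0,0,100],[0,0,0,0,100]]'
python3 - <<'E'
from h import *
from scipy.optimize import least_squares
for i in range(3):print(r.sense()['tool_pos'].round(1),r.sense()['tcp_rot'].round(2))
M={'hinge':(30,142,134),'catch':(30,-142,134),'dial_grip':(-65,-50,79),'shaker':(0,0,0)}
def W(q,m): c,n=np.cos(q[2]),np.sin(q[2]); return [q[0]+c*m[0]-n*m[1],q[1]+n*m[0]+c*m[1],m[2]]
p=wsnap(); obs=[]
print(p['W'][:3,3].round(1))
q0=[536,-61,-.045]
C=[('bar_hinge',(30,142,134)),('catch',(30,-142,134)),('dial_grip',(-65,-50,79))]+[('well0',(30,-81+54*i,56)) for i in range(4)]
D={l:r.pinpoint(p,l) for l in ['bar_hinge','catch','dial_grip','well0']}
for l,m in C:
    e=[d['uv'] for d in D[l] if np.linalg.norm(d['uv']-wproj(p,W(q0,m)))<15]
    if e: obs.append((l,m,np.array(e[0])))
f=lambda q:np.concatenate([wproj(p,W(q,m))-u for l,m,u in obs])
o=least_squares(f,q0,loss='soft_l1',x_scale=[1,1,.01]); q=o.x
print(q[:2].round(1),np.degrees(q[2]).round(2),[(l,x.round(1).tolist()) for (l,_,_),x in zip(obs,f(q).reshape(-1,2))])
for i in range(4): print(i,np.round(W(q,(30,-81+54*i,56)),1))
for i in range(4): print(i,wproj(p,W(q,(30,-81+54*i,78))).round(1))
# circle edges of wells
im=cv2.resize(p['image'][60:260,220:400,::-1],(720,800)); cv2.imwrite('pics/w2.png',im[:,:])
E
```

```text
time: 4.1
tool_pos: [564.8, -58.8, 332.1]
tcp_rot: [-180.0, -0.1, -2.7]
ft_force: [0.4, 0.5, -0.3]
finger_gap: 85.3
[564.8 -58.8 332.1] [-1.7997e+02 -1.4000e-01 -2.7300e+00]
[564.8 -58.8 332.1] [-1.7997e+02 -1.4000e-01 -2.7300e+00]
[564.8 -58.8 332.1] [-1.7997e+02 -1.4000e-01 -2.7300e+00]
[568.1  16.6 453.2]
[534.7 -61.7] -1.74 [('bar_hinge', [0.2, 1.9]), ('catch', [-0.2, -3.9]), ('dial_grip', [1.3, -0.5]), ('well0', [-0.1, -1.1]), ('well0', [-0.1, 1.5]), ('well0', [0.3, 4.1]), ('well0', [-1.5, -3.2])]
0 [ 562.3 -143.6   56. ]
1 [563.9 -89.6  56. ]
2 [565.6 -35.6  56. ]
3 [567.2  18.3  56. ]
0 [315.  234.7]
1 [314.3 195.2]
2 [313.5 152.6]
3 [312.7 108.3]
```

```bash
python3 -m jog '[[0.001,-0.023,0,-1,100],[0.001,-0.023,0.05,-1,100],[0.001,-0.023,0.1,-1,100],[0.001,-0.023,0.15,-1,100],[0.001,-0.023,0.19,-1,100],[0.001,-0.023,0.218,-1,100],[0.001,-0.023,0.218,-1,100],[0.001,-0.023,0.218,-1,100]]' 40 && python3 -c "
from h import *
p=wsnap('w3.png')
"; python3 -m jog '[[0,0,0,0,0],[0,0,0,0,0],[0,0,0,0,0],[0,0,0,0,0],[0,0,0,0,0],[0,0,0,0,0]]' 40
```

```text
time: 5.15
tool_pos: [567.4, -36.3, 114.2]
tcp_rot: [-180.0, -0.1, -1.8]
ft_force: [0.9, 1.2, 1.6]
finger_gap: 85.3
time: 5.8
tool_pos: [569.6, -36.6, 117.7]
tcp_rot: [180.0, -0.4, -1.8]
ft_force: [-0.9, 0.6, 8.1]
finger_gap: 42.2
```

View pics/w3.png

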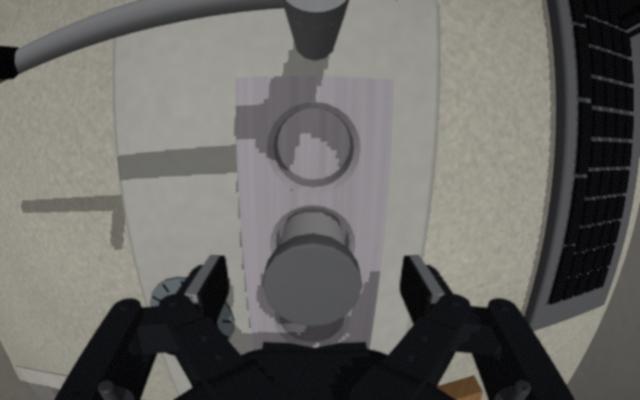

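The wrist view shows the finished pot's lid at (312,280), centred between the open pads, with well3's rim at (314,143). The gap stopped at 42 mm, so the lid is gripped.

```bash
python3 -m jog '[[0,0,-0.02,0,0],[0,0,-0.06,0,0],[0,0,-0.11,0,0],[0,0,-0.16,0,0],[0,0,-0.19,0,0],[0,0,-0.19,0,0],[0,0,-0.19,0,0]]' && python3 -c "
from h import *
p=wsnap('w4.png'); goto(529,-396)
print('well3 old view')
for d in r.pinpoint(p,'tray'): print(d['conf'],wray(p,d['uv'],0).round(0))"
```

```text
time: 6.5
tool_pos: [568.6, -36.6, 308.5]
tcp_rot: [180.0, -0.5, -1.8]
ft_force: [-0.4, 0.2, -1.8]
finger_gap: 43.0
tool shift m [-2.770e-02  3.606e-01 -1.000e-04] tcp [567.8 -36.5 306.7] rot [180.   -0.3  -1.8] t 6.55
well3 old view
0.94 [ 532. -395.    0.]
```

```bash
python3 -m jog '[[-0.028,0.36,0,0,0],[-0.028,0.36,0,0,0],[-0.028,0.36,0,0,0],[-0.028,0.36,0,0,0],[-0.028,0.36,0,0,0],[-0.028,0.36,0,0,0],[-0.028,0.36,0,0,0],[-0.028,0.36,0,0,0]]' && python3 -m jog '[[0,0,0,0,0],[0,0,0.05,0,0],[0,0,0.1,0,0],[0,0,0.15,0,0],[0,0,0.15,0,0],[0,0,0.15,0,0]]' && python3 -c "
from h import *
p=wsnap('w5.png'); goto(529,-396,66)"
```

```text
time: 7.4
tool_pos: [525.5, -399.9, 301.7]
tcp_rot: [-179.9, 0.0, -2.0]
ft_force: [0.2, 0.5, -1.3]
finger_gap: 42.5
time: 8.0
tool_pos: [525.0, -397.6, 150.7]
tcp_rot: [-179.7, 0.2, -2.0]
ft_force: [0.6, -0.7, 0.3]
finger_gap: 42.4
tool shift m [ 0.0024 -0.0032  0.0878] tcp [ 526.4 -399.2  153.8] rot [-179.9   -0.    -2. ] t 8.05
```

View pics/w5.png

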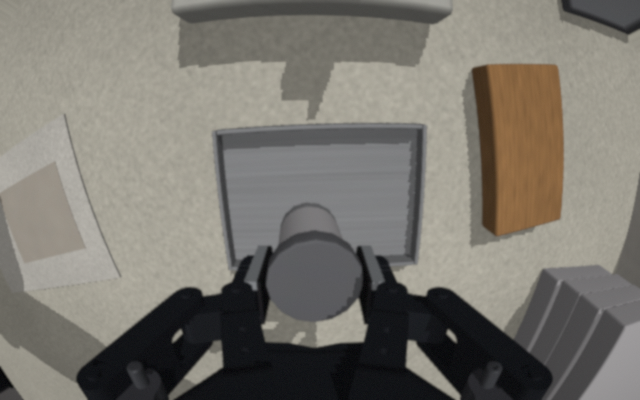

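The pot hangs upright in the jaws, with its lid at (314,280). It is over the tray, whose corners are near (217,130), (424,125), (415,262) and (233,268).

```bash
python3 -m jog '[[0.002,-0.003,0.04,0,0],[0.002,-0.003,0.075,0,0],[0.002,-0.003,0.082,0,0],[0.002,-0.003,0.085,0,0],[0.002,-0.003,0.087,0,0],[0.002,-0.003,0.088,0,0]]'
```

```text
time: 8.65
tool_pos: [530.1, -397.5, 68.9]
tcp_rot: [179.9, -0.2, -2.0]
ft_force: [-0.1, -0.9, -1.6]
finger_gap: 42.7
```

```bash
python3 -m jog '[[0,0,0.002,0,0],[0,0,0.004,0,0],[0,0,0.004,0,0]]';python3 -m jog '[[0,0,0.002,0,0],[0,0,0.002,0,0]]'
```

```text
time: 8.95
tool_pos: [530.7, -398.0, 65.8]
tcp_rot: [179.8, -0.3, -2.0]
ft_force: [-1.1, -0.0, 1.6]
finger_gap: 42.4
time: 9.15
tool_pos: [530.9, -398.9, 65.7]
tcp_rot: [179.7, -0.4, -2.0]
ft_force: [-4.4, 1.2, 11.2]
finger_gap: 42.7
```

```bash
python3 -m jog '[[0,0,-0.001,0,100],[0,0,-0.001,0,100],[0,0,-0.001,0,100],[0,0,-0.02,0,100],[0,0,-0.07,0,100],[0,0,-0.12,0,100],[0,0,-0.17,0,100],[0,0,-0.22,0,100]]'
python3 - <<'E'
from h import *
p=wsnap('w6.png')
for l,z in [('old_a_mid',37),('tray',0)]:
  for d in r.pinpoint(p,l): print(l,np.round(d['uv']),d['conf'],wray(p,d['uv'],z).round(0))
goto(440,300,300)
t=snap('top')
for d in r.search_frame(t,'new_a_mid'): print(np.round(d['bbox']),round(d['conf'],2))
E
```

```text
time: 9.95
tool_pos: [529.3, -397.5, 287.3]
tcp_rot: [179.8, -0.3, -2.0]
ft_force: [1.6, -0.8, -0.0]
finger_gap: 85.2
tray [315. 162.] 0.72 [ 532. -394.    0.]
tool shift m [-0.1155 -0.6956 -0.0172] tcp [ 531.4 -399.3  291.8] rot [179.4  -0.8  -2. ] t 10.1
[214. 237. 232. 254.] 0.77
[278. 171. 412. 308.] 0.21
```

```bash
python3 -m jog '[[-0.025,-0.4,-0.02,0,100],[-0.025,-0.4,-0.02,0,100],[-0.025,-0.4,-0.02,0,100],[-0.025,-0.4,-0.02,0,100],[-0.025,-0.4,-0.02,0,100],[-0.025,-0.4,-0.02,0,100],[-0.025,-0.4,-0.02,0,100],[-0.025,-0.4,-0.02,0,100]]' && python3 -m jog '[[-0.05,-0.38,0,0,100],[-0.05,-0.38,0,0,100],[-0.05,-0.38,0,0,100],[-0.05,-0.38,0,0,100],[-0.05,-0.38,0,0,100],[-0.05,-0.38,0,0,100],[-0.05,-0.38,0,0,100],[-0.05,-0.38,0,0,100]]' && python3 -m jog '[[0,0,0,0,100],[0,0,0,0,100]]'
python3 - <<'E'
from h import *
p=wsnap('w7.png'); print(wpose()[:3,3].round(1))
for l,z in [('new_a_mid',33)]:
  for d in r.pinpoint(p,l): print(l,np.round(d['uv']),round(d['conf'],2),wray(p,d['uv'],z).round(0))
E
```

```text
time: 11.0
tool_pos: [516.9, 3.6, 300.5]
tcp_rot: [179.8, -0.1, -2.0]
ft_force: [0.9, -0.3, -0.2]
finger_gap: 85.7
time: 11.8
tool_pos: [478.2, 387.6, 295.3]
tcp_rot: [179.6, 0.1, -1.9]
ft_force: [-0.1, -0.1, -0.4]
finger_gap: 85.3
time: 12.0
tool_pos: [476.7, 387.7, 291.6]
tcp_rot: [179.4, 0.4, -1.8]
ft_force: [-0.6, -1.2, -0.4]
finger_gap: 85.4
[477.4 386.8 292.5]
new_a_mid [279. 241.] 0.56 [424. 289.  33.]
```

View pics/w7.png

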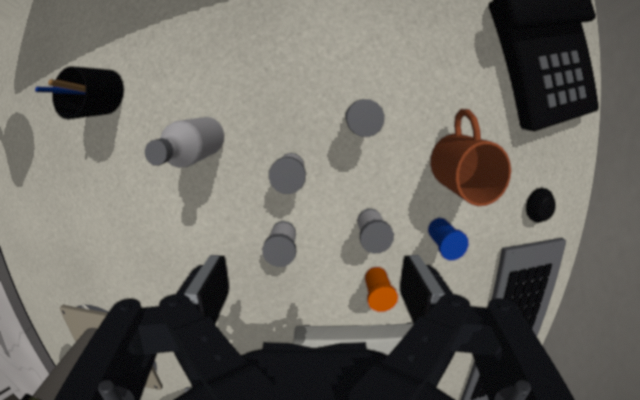

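Four grey lids show, at (279,249), (287,174), (365,117) and (376,237). The blue pot at (452,243) and the orange pot at (381,295) stay where they are.

```bash
cat >> h.py <<'E'
def lid(p,guess,z=66,rad=22,tol=22):
    """world centre of a lid/rim circle near the guessed pixel, by Hough, compared with predicted radius"""
    g=np.array(guess,float); X=wray(p,g,z); pr=np.mean([np.linalg.norm(wproj(p,X+[rad*np.cos(a),rad*np.sin(a),0])-wproj(p,X)) for a in np.arange(0,6.28,.5)])
    im=cv2.resize(cv2.cvtColor(p['image'],cv2.COLOR_RGB2GRAY),None,fx=4,fy=4,interpolation=cv2.INTER_CUBIC)
    x0,y0=np.maximum((g-50),0).astype(int)*4; c=im[y0:y0+400,x0:x0+400]
    h=cv2.HoughCircles(c,cv2.HOUGH_GRADIENT_ALT,1.5,20,param1=120,param2=.5,minRadius=int(pr*3.3),maxRadius=int(pr*4.8))
    if h is None: return X,None,pr
    h=sorted(h.reshape(-1,h.shape[-1])[:,:3],key=lambda k:np.hypot(k[0]-(g[0]*4-x0),k[1]-(g[1]*4-y0)))[0]
    uv=(np.array([h[0]+x0,h[1]+y0])-1.5)/4
    return wray(p,uv,z),uv,(pr,h[2]/4)
E
python3 - <<'E'
from h import *
p=wsnap()
for g in [(279,249),(287,174),(365,117),(376,237)]:
    X,uv,q=lid(p,g); print(wray(p,g,66).round(1),X.round(1),uv,np.round(q,1))
goto(426,285)
E
```

```text
[429.4 292.2  66. ] [427.3 292.4  66. ] [277.375 248.875] [16.6 17.2]
[445.4 387.4  66. ] [443.6 388.5  66. ] [285.375 173.125] [18.8 18.9]
[535.8 450.4  66. ] [534.8 451.4  66. ] [364.125 116.125] [19.4 19.1]
[550.9 304.5  66. ] [548.7 307.8  66. ] [374.375 234.625] [16.7 17.4]
tool shift m [-0.0487  0.1029  0.001 ] tcp [478.3 386.2 294.2] rot [179.5   0.2  -2. ] t 12.15
```

```bash
python3 -m jog '[[-0.048,0.097,0.05,0,100],[-0.048,0.097,0.1,0,100],[-0.048,0.097,0.15,0,100],[-0.048,0.097,0.15,0,100],[-0.048,0.097,0.15,0,100]]'
python3 - <<'E'
from h import *
p=wsnap('w8.png')
w5=wproj(p,wpose()[:3,3]+[0,0,-60]); print('tcp axis px',w5)
X,uv,q=lid(p,wproj(p,(427,291,66))); print(X.round(1),uv,np.round(q,1)); goto(*X[:2],60)
E
```

```text
time: 12.65
tool_pos: [420.8, 284.4, 137.3]
tcp_rot: [179.1, 0.9, -2.2]
ft_force: [-0.9, 0.1, 0.5]
finger_gap: 85.8
tcp axis px [320.68790983 229.78002411]
[428.1 292.5  66. ] [326.75 212.  ] [32.3 32.2]
tool shift m [ 0.0048 -0.0067  0.0821] tcp [423.9 286.9 142.2] rot [179.3   0.6  -2.1] t 12.7
```

```bash
python3 -m jog '[[0.004,-0.006,0.03,0,100],[0.004,-0.006,0.03,0,100],[0.004,-0.006,0.03,0,100],[0.004,-0.006,0.03,0,100]]'
python3 - <<'E'
from h import *
p=wsnap('w9.png')
for i in range(2):
  X,uv,q=lid(p,wproj(p,(428,292,66))); print(X.round(1),uv,np.round(q,1)); goto(*X[:2],60)
  p=wsnap()
E
```

```text
time: 13.1
tool_pos: [429.9, 293.6, 115.3]
tcp_rot: [179.5, 0.4, -2.1]
ft_force: [0.2, 1.2, 1.0]
finger_gap: 85.4
[428. 292.  66.] None 34.8
tool shift m [-0.0012  0.001   0.055 ] tcp [429.6 293.5 115. ] rot [179.4   0.4  -2.1] t 13.15
[428. 292.  66.] None 34.9
tool shift m [-0.0009  0.0008  0.0546] tcp [429.3 293.3 114.6] rot [179.4   0.4  -2.1] t 13.2
```

```bash
python3 -m jog '[[-0.001,0.001,0.03,0,100],[-0.001,0.001,0.054,0,100],[-0.001,0.001,0.054,0,100],[-0.001,0.001,0.054,0,0],[-0.001,0.001,0.054,0,0],[-0.001,0.001,0.054,0,0],[-0.001,0.001,0.054,0,0],[-0.001,0.001,0.054,0,0]]' 40 && python3 -m jog '[[0,0,0,0,0],[0,0,-0.04,0,0],[0,0,-0.09,0,0],[0,0,-0.14,0,0],[0,0,-0.19,0,0],[0,0,-0.24,0,0],[0,0,-0.24,0,0]]' && python3 -c "
from h import *
goto(562.3,-143.6)"
```

```text
time: 14.05
tool_pos: [428.6, 292.4, 62.0]
tcp_rot: [179.5, 0.3, -2.1]
ft_force: [-1.7, -0.0, 5.9]
finger_gap: 42.7
time: 14.75
tool_pos: [432.9, 296.1, 311.8]
tcp_rot: [179.9, -0.4, -2.1]
ft_force: [1.2, -0.0, -1.0]
finger_gap: 42.4
tool shift m [0.1456 0.4346 0.0016] tcp [432.9 296.1 311.8] rot [179.9  -0.4  -2.1] t 14.75
```

```bash
python3 -m jog '[[0.146,0.435,0,0,0],[0.146,0.435,0,0,0],[0.146,0.435,0,0,0],[0.146,0.435,0,0,0],[0.146,0.435,0,0,0],[0.146,0.435,0,0,0],[0.146,0.435,0,0,0],[0.146,0.435,0,0,0]]' && python3 -m jog '[[0.146,0.012,0.04,0,0]]' >/dev/null; python3 -c "
from h import *
goto(562.3,-143.6,165)"
```

```text
time: 15.55
tool_pos: [545.9, -90.4, 311.8]
tcp_rot: [179.9, -0.4, -2.1]
ft_force: [1.2, 0.7, -1.7]
finger_gap: 42.4
tool shift m [-0.0309  0.043   0.1369] tcp [ 593.4 -101.3  302.1] rot [179.7  -0.7  -2.5] t 15.65
```

```bash
python3 -m jog '[[-0.031,0.043,0,0,0],[-0.031,0.043,0.05,0,0],[-0.031,0.043,0.1,0,0],[-0.031,0.043,0.12,0,0],[-0.031,0.043,0.12,0,0],[-0.031,0.043,0.12,0,0]]'
cat >> h.py <<'E'
from scipy.optimize import least_squares
def Wq(q,m): c,n=np.cos(q[2]),np.sin(q[2]); return np.array([q[0]+c*m[0]-n*m[1],q[1]+n*m[0]+c*m[1],m[2]])
Q=[534.7,-61.7,np.radians(-1.74)]
def rims(p,idx=(0,1,2,3)):
    for i in idx:
        X0=Wq(Q,(30,-81+54*i,78)); 
        for rr in (21,24):
            X,uv,q=lid(p,wproj(p,X0),78,rr); 
            if uv is not None: print('well',i,rr,'pred',X0[:2].round(1),'seen',X[:2].round(1),np.round(q,1))
E
python3 - <<'E'
from h import *
p=wsnap('w10.png'); rims(p); T=wpose(); print('lid seen in tool:'); L=T[:3,3]+[0,0,5]
X,uv,q=lid(p,(314,280),L[2]); print(uv,q,(T[:3,:3].T@(X-T[:3,3])).round(1)); goto(562.3,-143.6,150)
E
```

```text
time: 16.25
tool_pos: [562.1, -143.5, 182.5]
tcp_rot: [179.7, -0.7, -2.5]
ft_force: [0.3, -0.4, -1.1]
finger_gap: 42.8
lid seen in tool:
None 47.174246209157566 [-1.  -5.5 -5. ]
tool shift m [-0.0012 -0.0003  0.034 ] tcp [ 563.  -143.8  184. ] rot [179.7  -0.8  -2.5] t 16.3
```

View pics/w10.png

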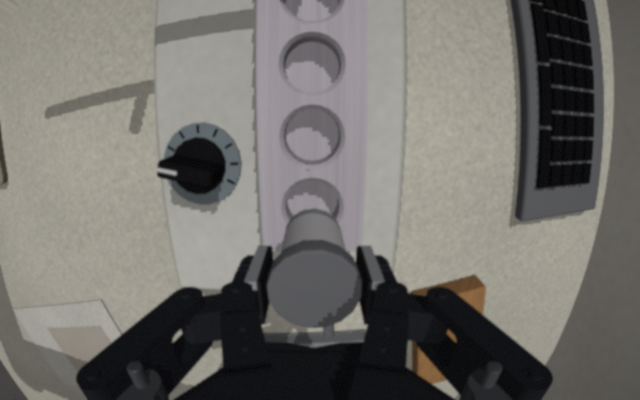

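The pot is held upright over well0. The rims show well2 centred at (312,63) and well1 at (312,134). The dial's pointer is towards the robot.

Run:
```python
from h import *
from h import *
p=wsnap(); T=wpose()
for i,uv in [(1,(311.7,134.5)),(2,(312,63.5))]: print(i,wray(p,uv,78).round(1),'pred',Wq(Q,(30,-81+54*i,78)).round(1),wproj(p,Wq(Q,(30,-81+54*i,78))).round(1))
for dz in (0,5,8): print(dz, wproj(p,T[:3,3]+[0,0,dz]).round(1))
# pot foot visible edges: lid bounds from gray crop
im=cv2.resize(p['image'][0:330,230:400,::-1],None,fx=3,fy=3)[:, :]
# rim ellipses by edge fit
g=cv2.GaussianBlur(cv2.cvtColor(p['image'],cv2.COLOR_RGB2GRAY),(0,0),1)
for i in (1,2):
    X0=Wq(Q,(30,-81+54*i,78)); pts=[]
    for a in np.arange(0,2*np.pi,.1):
        rs=np.arange(16,30,.25); v=[]
        for rr in rs:
            u=wproj(p,X0+[rr*np.cos(a),rr*np.sin(a),0]); v.append(cv2.getRectSubPix(g.astype(np.float32),(1,1),tuple(map(float,u)))[0,0])
        d=np.gradient(v); k=int(np.argmax(d)); pts.append((a,rs[k],d[k]))
    P=np.array(pts); f=lambda c:(P[:,1]-(c[0]*np.cos(P[:,0])+c[1]*np.sin(P[:,0])+c[2]))
    c=least_squares(f,[0,0,23],loss='soft_l1').x; print(i,c.round(2),np.round(np.median(abs(f(c))),2))
```

```text
1 [565.2 -87.1  78. ] pred [563.9 -89.6  78. ] [310.1 137.9]
2 [567.7 -35.   78. ] pred [565.5 -35.6  78. ] [309.   64.5]
0 [315.2 283.4]
5 [315.4 289.4]
8 [315.5 293.2]
1 [ 0.25  3.3  22.01] 0.33
2 [ 1.06  1.08 23.42] 0.6
```

```bash
python3 -m jog '[[0.001,0.001,0.034,0,0],[0.001,0.001,0.04,0,0],[0.001,0.001,0.046,0,0],[0.001,0.001,0.052,0,0],[0.001,0.001,0.052,0,0]]'
```

```text
time: 16.85
tool_pos: [567.3, -145.6, 139.2]
tcp_rot: [179.6, -1.2, -2.4]
ft_force: [-12.3, 5.6, 25.6]
finger_gap: 42.6
```

```bash
python3 -m jog '[[0,0,-0.006,0,0],[-0.003,-0.002,-0.006,0,0],[-0.003,-0.002,-0.006,0,0]]' && python3 -m jog '[[0,0,0.003,0,0],[0,0,0.006,0,0],[0,0,0.009,0,0],[0,0,0.009,0,0]]'
```

```text
time: 17.15
tool_pos: [564.6, -143.3, 145.9]
tcp_rot: [179.6, -1.3, -2.4]
ft_force: [-0.8, 0.2, -1.8]
finger_gap: 42.2
time: 17.55
tool_pos: [564.1, -143.1, 135.7]
tcp_rot: [179.6, -1.2, -2.4]
ft_force: [0.3, 0.6, -2.2]
finger_gap: 42.1
```

```bash
python3 -m jog '[[0,0,0.005,0,0],[0,0,0.01,0,0],[0,0,0.014,0,0],[0,0,0.016,0,0],[0,0,0.017,0,0],[0,0,0.017,0,0]]'
```

```text
time: 18.15
tool_pos: [564.2, -143.1, 118.3]
tcp_rot: [179.6, -1.1, -2.4]
ft_force: [-1.0, 1.1, -2.1]
finger_gap: 42.5
```

```bash
python3 -m jog '[[0,0,0.001,0,100],[0,0,0.001,0,100],[0,0,0.001,0,100],[0,0,-0.04,0,100],[0,0,-0.09,0,100],[0,0,-0.14,0,100],[0,0,-0.19,0,100],[0,0,-0.19,0,100]]' && python3 -c "
from h import *
goto(442,370,300)"
```

```text
time: 18.95
tool_pos: [563.7, -142.9, 318.7]
tcp_rot: [179.4, -2.0, -2.4]
ft_force: [0.8, -0.1, 0.9]
finger_gap: 85.3
tool shift m [-0.1439 -0.5074  0.0081] tcp [ 563.7 -142.9  318.7] rot [179.4  -2.   -2.4] t 18.95
```

```bash
python3 -m jog '[[-0.071,-0.25,0.004,0,100],[-0.071,-0.25,0.004,0,100],[-0.071,-0.25,0.004,0,100],[-0.071,-0.25,0.004,0,100],[-0.071,-0.25,0.004,0,100],[-0.071,-0.25,0.004,0,100],[-0.071,-0.25,0.004,0,100],[-0.071,-0.25,0.004,0,100]]' && python3 -m jog '[[-0.071,-0.255,0.004,0,100],[-0.071,-0.255,0.004,0,100],[-0.071,-0.255,0.004,0,100],[-0.071,-0.255,0.004,0,100],[-0.071,-0.255,0.004,0,100],[-0.071,-0.255,0.004,0,100],[-0.071,-0.255,0.004,0,100],[-0.071,-0.255,0.004,0,100]]'
python3 - <<'E'
from h import *
p=wsnap('w11.png'); print(wpose()[:3,3].round(1), r.sense()['tcp_rot'])
for g in [(428,292),(444,388),(534,451),(549,306)]:
    X,uv,q=lid(p,wproj(p,(*g,66))); print(X.round(1),uv,np.round(q,1))
goto(444,388,120)
E
```

```text
time: 19.75
tool_pos: [504.0, 109.1, 309.5]
tcp_rot: [179.3, -2.0, -2.4]
ft_force: [1.0, -0.2, -0.4]
finger_gap: 85.4
time: 20.55
tool_pos: [445.2, 365.2, 299.7]
tcp_rot: [179.3, -2.0, -2.5]
ft_force: [0.5, 0.2, -0.1]
finger_gap: 85.2
[445.3 365.  299.9] [179.27705057  -2.01093742  -2.55763802]
[426.2 350.3  66. ] [291.75 185.25] [17.  15.5]
[426.9 354.4  66. ] [292.125 181.875] [19.  16.6]
[531.5 451.5  66. ] [379.     95.875] [18.6 18.8]
[548.4 306.6  66. ] [391.875 214.25 ] [16.5 17.1]
tool shift m [-0.0087 -0.0252  0.1794] tcp [445.3 365.  299.9] rot [179.3  -2.   -2.6] t 20.6
```

Run:
```python
from h import *
p=wsnap('w12.png')
for l in ['new_a_mid','new_b_mid']:
  for d in r.pinpoint(p,l): print(l,np.round(d['uv'],1),round(d['conf'],2),wray(p,d['uv'],33).round(0))
for g in [(285,156),(310,156),(290,170),(296,150),(280,165)]:
    X,uv,q=lid(p,g); print(X.round(1),uv,np.round(q,1))
```

```text
new_b_mid [456.7 214.6] 0.83 [660. 286.  33.]
new_b_mid [389.4 205.5] 0.7 [554. 306.  33.]
new_b_mid [386.8 267.2] 0.56 [555. 210.  33.]
[420.6 385.4  66. ] None 18.9
[449.5 383.8  66. ] None 18.9
[425.4 368.5  66. ] None 18.6
[443.7 387.3  66. ] [304.875 153.25 ] [19. 19.]
[414.1 375.1  66. ] None 18.7
```

View pics/w12.png

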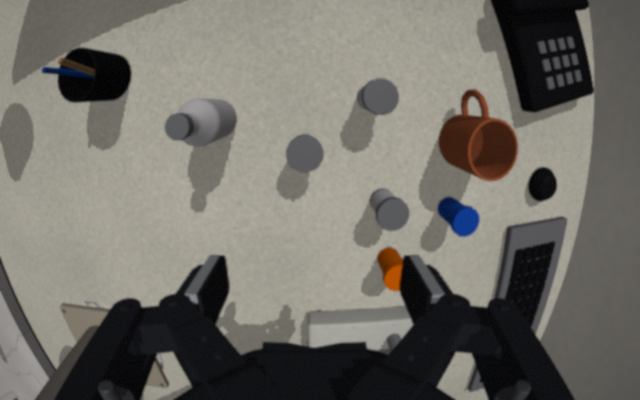

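Remaining pots: (304,153), (380,97) and (390,211). The blue and orange ones are at (460,215) and (392,272).

```bash
python3 -m jog '[[-0.009,-0.025,0.05,0,100],[-0.009,-0.025,0.1,0,100],[-0.009,-0.025,0.15,0,100],[-0.009,-0.025,0.179,0,100],[-0.009,-0.025,0.179,0,100],[-0.009,-0.025,0.179,0,100],[-0.009,-0.025,0.179,0,100]]' && python3 -c "
from h import *
goto(443.7,387.4,60)
p=wsnap();print(lid(p,wproj(p,(443.7,387.4,66))))"
```

```text
time: 21.45
tool_pos: [445.3, 389.1, 124.2]
tcp_rot: [179.5, -2.2, -2.6]
ft_force: [-1.0, 0.9, 0.6]
finger_gap: 85.6
tool shift m [-0.0041  0.0012  0.0642] tcp [445.3 389.1 124.2] rot [179.5  -2.2  -2.6] t 21.45
(array([443.7, 387.4,  66. ]), None, np.float64(33.456963345546015))
```

```bash
python3 -m jog '[[-0.004,0.001,0.04,0,100],[-0.004,0.001,0.064,0,100],[-0.004,0.001,0.064,0,100],[-0.004,0.001,0.064,0,0],[-0.004,0.001,0.064,0,0],[-0.004,0.001,0.064,0,0],[-0.004,0.001,0.064,0,0],[-0.004,0.001,0.064,0,0]]' 40 && python3 -m jog '[[0,0,0,0,0],[0,0,-0.04,0,0],[0,0,-0.09,0,0],[0,0,-0.14,0,0],[0,0,-0.19,0,0],[0,0,-0.24,0,0],[0,0,-0.24,0,0],[0,0,-0.24,0,0]]' && python3 -c "
from h import *
goto(565.8,-89.1,300)"
```

```text
time: 22.3
tool_pos: [445.2, 389.1, 63.1]
tcp_rot: [179.7, -2.4, -2.6]
ft_force: [-1.2, 0.0, 6.7]
finger_gap: 42.6
time: 23.1
tool_pos: [435.8, 391.5, 305.5]
tcp_rot: [179.9, -2.7, -2.6]
ft_force: [0.3, -0.3, -3.1]
finger_gap: 42.7
tool shift m [0.1513 0.4742 0.0137] tcp [435.8 391.5 305.5] rot [179.9  -2.7  -2.6] t 23.1
```

```bash
python3 -m jog '[[0.151,0.474,0,0,0],[0.151,0.474,0,0,0],[0.151,0.474,0,0,0],[0.151,0.474,0,0,0],[0.151,0.474,0,0,0],[0.151,0.474,0,0,0],[0.151,0.474,0,0,0],[0.151,0.474,0,0,0]]' && python3 -c "
from h import *
goto(565.8,-89.1,145)"
```

```text
time: 23.9
tool_pos: [538.7, 2.9, 309.1]
tcp_rot: [179.9, -2.4, -2.6]
ft_force: [0.8, -0.2, -0.6]
finger_gap: 42.7
tool shift m [0.0243 0.0903 0.1655] tcp [538.7   2.9 309.1] rot [179.9  -2.4  -2.6] t 23.9
```

```bash
python3 -m jog '[[0.02,0.09,0,0,0],[0.02,0.09,0.02,0,0],[0.022,0.09,0.06,0,0],[0.024,0.09,0.11,0,0],[0.024,0.09,0.16,0,0]]' && python3 -m jog '[[0,0,0,0,0],[0,0,0,0,0]]' &&  python3 -c "
from h import *
goto(565.8,-89.1,140)"
```

```text
time: 24.4
tool_pos: [564.1, -89.3, 146.8]
tcp_rot: [179.9, -2.3, -2.7]
ft_force: [0.7, 0.5, -0.6]
finger_gap: 42.5
time: 24.6
tool_pos: [561.4, -88.8, 142.9]
tcp_rot: [180.0, -1.9, -2.7]
ft_force: [-0.3, -0.4, -0.8]
finger_gap: 42.3
tool shift m [0.0043 0.0001 0.003 ] tcp [561.4 -88.8 142.9] rot [180.   -1.9  -2.7] t 24.6
```

```bash
python3 -m jog '[[0.0035,0,0,0,0],[0.0035,0,0.003,0,0],[0.0035,0,0.007,0,0],[0.004,0,0.011,0,0],[0.0035,0,0.011,0,0]]'
```

```text
time: 25.1
tool_pos: [565.4, -88.8, 132.2]
tcp_rot: [180.0, -1.9, -2.7]
ft_force: [1.3, 0.8, -1.8]
finger_gap: 42.9
```

In the well (no contact force at a TCP height of 132, below the 139 rim contact). I continue down and release.

```bash
python3 -m jog '[[0,0,0.005,0,0],[0,0,0.01,0,0],[0,0,0.013,0,0],[0,0,0.014,0,0],[0,0,0.014,0,0]]' &&  python3 -m jog '[[0,0,0,0,100],[0,0,0,0,100],[0,0,0,0,100],[0,0,-0.04,0,100],[0,0,-0.09,0,100],[0,0,-0.14,0,100],[0,0,-0.18,0,100],[0,0,-0.18,0,100]]' && python3 -m jog '[[0,-0.25,0,0,100],[0,-0.25,0,0,100],[0,-0.25,0,0,100],[0,-0.25,0,0,100],[0,-0.25,0,0,100],[0,-0.25,0,0,100],[0,-0.25,0,0,100]]'
python3 - <<'E'
from h import *
goto(548.5,325,300)
E
```

```text
time: 25.6
tool_pos: [565.6, -88.8, 117.7]
tcp_rot: [180.0, -1.9, -2.7]
ft_force: [-0.8, -0.4, -1.5]
finger_gap: 43.0
time: 26.4
tool_pos: [562.6, -89.3, 306.4]
tcp_rot: [179.8, -2.6, -2.7]
ft_force: [0.0, 0.4, 0.4]
finger_gap: 85.4
time: 27.1
tool_pos: [574.1, 161.7, 305.2]
tcp_rot: [179.8, -2.6, -2.5]
ft_force: [0.5, -0.1, -0.6]
finger_gap: 85.4
tool shift m [-0.0329 -0.162   0.0031] tcp [574.1 161.7 305.2] rot [179.8  -2.6  -2.5] t 27.1
```

```bash
python3 -m jog '[[-0.033,-0.145,0,0,100],[-0.033,-0.145,0,0,100],[-0.033,-0.145,0,0,100],[-0.033,-0.145,0.05,0,100],[-0.033,-0.145,0.1,0,100],[-0.033,-0.145,0.1,0,100]]'
python3 - <<'E'
from h import *
p=wsnap('w13.png')
for g in [(548.5,306.7),(531,451)]:
    X,uv,q=lid(p,wproj(p,(*g,66))); print(X.round(1),uv,np.round(q,1))
goto(548.5,306.7,60)
E
```

```text
time: 27.7
tool_pos: [547.9, 304.1, 193.9]
tcp_rot: [179.4, -1.9, -2.6]
ft_force: [-0.9, -1.4, -1.6]
finger_gap: 85.1
[548.5 306.7  66. ] None 25.7
[536. 449.  66.] [285.375  24.375] [26.7 25.9]
tool shift m [-0.0066 -0.0029  0.1386] tcp [549.8 304.9 198.8] rot [179.5  -2.1  -2.6] t 27.75
```

```bash
python3 -m jog '[[-0.003,-0.003,0.05,0,100],[-0.005,-0.003,0.075,0,100],[-0.005,-0.003,0.075,0,100],[-0.005,-0.003,0.075,0,100]]'
python3 - <<'E'
from h import *
p=wsnap('w14.png')
for d in ((0,0),(10,0),(-10,0),(0,10),(0,-10)):
    X,uv,q=lid(p,wproj(p,(548.5,306.7,66))+d); print(X.round(1),uv,np.round(q,1))
for d in r.search_frame(p,'new_a_mid'): print(np.round(d['bbox'],1),d['conf'])
print(wproj(p,(548.5,306.7,66)))
goto(548.5,306.7,60)
E
```

```text
time: 28.15
tool_pos: [549.4, 307.1, 126.8]
tcp_rot: [179.6, -2.3, -2.7]
ft_force: [0.6, 0.4, 1.3]
finger_gap: 85.7
[548.5 306.7  66. ] None 33.2
[554.8 306.3  66. ] None 33.1
[542.2 307.1  66. ] None 33.2
[548.1 299.7  66. ] None 32.6
[548.9 313.5  66. ] None 33.8
[308.90883979 231.5117135 ]
tool shift m [-0.0047  0.0009  0.0681] tcp [550.4 307.9 128.2] rot [179.7  -2.4  -2.7] t 28.25
```

View pics/w14.png

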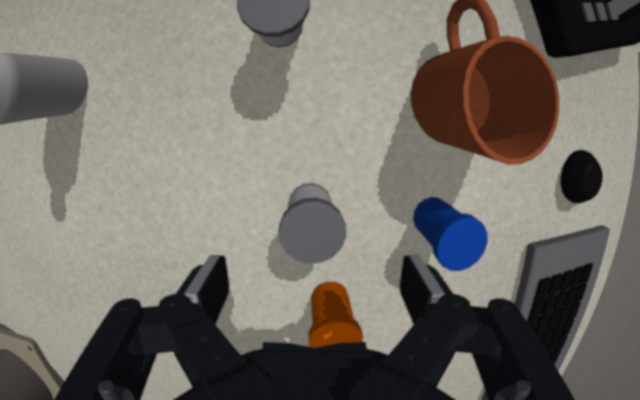

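The grey lid at (312,229) is within 3 px of the prediction and centred between the jaws. The blue (450,235) and orange (333,310) pots are clear of the fingers.

```bash
python3 -m jog '[[-0.004,0.001,0.04,0,100],[-0.003,0.001,0.067,0,100],[-0.003,0.001,0.067,0,100],[-0.003,0.001,0.067,0,0],[-0.003,0.001,0.067,0,0],[-0.003,0.001,0.067,0,0],[-0.003,0.001,0.067,0,0],[-0.003,0.001,0.067,0,0]]' 40 && python3 -m jog '[[0,0,0,0,0],[0,0,-0.04,0,0],[0,0,-0.09,0,0],[0,0,-0.14,0,0],[0,0,-0.19,0,0],[0,0,-0.23,0,0],[0,0,-0.23,0,0],[0,0,-0.23,0,0]]' && python3 -c "
from h import *
goto(567.0,-35.2,300)"
```

```text
time: 29.05
tool_pos: [551.8, 307.6, 64.2]
tcp_rot: [179.8, -2.7, -2.7]
ft_force: [-1.3, 0.2, 7.1]
finger_gap: 42.7
time: 29.85
tool_pos: [541.8, 309.2, 296.2]
tcp_rot: [179.9, -2.9, -2.7]
ft_force: [-0.4, -0.4, -1.5]
finger_gap: 42.4
tool shift m [ 0.0413  0.3428 -0.0013] tcp [541.8 309.2 296.2] rot [179.9  -2.9  -2.7] t 29.85
```

```bash
python3 -m jog '[[0.041,0.343,0,0,0],[0.041,0.343,0,0,0],[0.041,0.343,0,0,0],[0.041,0.343,0,0,0],[0.041,0.343,0,0,0],[0.041,0.343,0,0,0],[0.041,0.343,0,0,0],[0.041,0.343,0.04,0,0]]' && python3 -m jog '[[0,0,0.03,0,0],[0,0,0.08,0,0],[0,0,0.1,0,0],[0,0,0.1,0,0]]' && python3 -c "
from h import *
goto(566.3,-35.2,145)"
```

```text
time: 30.65
tool_pos: [571.0, -41.6, 262.6]
tcp_rot: [179.7, -3.3, -3.0]
ft_force: [1.6, -0.1, 0.0]
finger_gap: 42.4
time: 31.05
tool_pos: [572.2, -41.8, 155.5]
tcp_rot: [179.8, -2.6, -3.0]
ft_force: [-0.1, 0.6, -1.1]
finger_gap: 42.5
tool shift m [-0.0068 -0.0064  0.0102] tcp [572.2 -41.8 155.5] rot [179.8  -2.6  -3. ] t 31.05
```

```bash
python3 -m jog '[[-0.006,-0.0065,0,0,0],[-0.006,-0.0065,0.006,0,0],[-0.006,-0.0065,0.012,0,0],[-0.006,-0.0065,0.016,0,0],[-0.006,-0.0065,0.02,0,0],[-0.006,-0.0065,0.02,0,0]]'
```

```text
time: 31.65
tool_pos: [567.4, -35.1, 134.9]
tcp_rot: [179.8, -2.6, -3.0]
ft_force: [-1.2, -0.1, -1.5]
finger_gap: 42.6
```

```bash
python3 -m jog '[[0,0,0.005,0,0],[0,0,0.01,0,0],[0,0,0.013,0,0],[0,0,0.0145,0,0],[0,0,0.0145,0,0]]' &&  python3 -m jog '[[0,0,0,0,100],[0,0,0,0,100],[0,0,0,0,100],[0,0,-0.04,0,100],[0,0,-0.09,0,100],[0,0,-0.14,0,100],[0,0,-0.18,0,100],[0,0,-0.18,0,100]]' && python3 -m jog '[[-0.02,-0.35,0,0,100],[-0.02,-0.35,0,0,100],[-0.02,-0.35,0,0,100],[-0.02,-0.35,0,0,100],[-0.02,-0.35,0,0,100],[-0.02,-0.35,0,0,100],[-0.02,-0.35,0,0,100],[-0.02,-0.35,0,0,100]]'
python3 - <<'E'
from h import *
p=wsnap('w15.png')
for g in [(533,451),(536,449)]:
    X,uv,q=lid(p,wproj(p,(*g,66))); print(X.round(1),uv,np.round(q,1))
goto(534,450,130)
E
```

```text
time: 32.15
tool_pos: [567.9, -35.2, 120.4]
tcp_rot: [179.8, -2.6, -3.0]
ft_force: [-0.7, 1.7, -0.0]
finger_gap: 42.4
time: 32.95
tool_pos: [562.8, -34.7, 308.8]
tcp_rot: [179.8, -3.3, -3.0]
ft_force: [1.1, 0.5, 0.5]
finger_gap: 85.6
time: 33.75
tool_pos: [559.6, 321.8, 304.5]
tcp_rot: [179.8, -3.2, -2.7]
ft_force: [-0.1, -0.7, 0.0]
finger_gap: 85.2
[535.4 449.5  66. ] [275.875  65.75 ] [18.9 18.8]
[535.4 449.4  66. ] [275.875  65.875] [19.  18.9]
tool shift m [-0.0422 -0.1304  0.1719] tcp [560.2 319.  304.7] rot [179.7  -3.2  -2.7] t 33.8
```

```bash
python3 -m jog '[[-0.042,-0.13,0,0,100],[-0.042,-0.13,0,0,100],[-0.042,-0.13,0,0,100],[-0.042,-0.13,0.05,0,100],[-0.042,-0.13,0.1,0,100],[-0.042,-0.13,0.15,0,100],[-0.042,-0.13,0.17,0,100],[-0.042,-0.13,0.17,0,100]]'
python3 - <<'E'
from h import *
p=wsnap('w16.png')
for d in ((0,0),(5,5)):
    X,uv,q=lid(p,wproj(p,(535,450,66))+d); print(X.round(1),uv,np.round(q,1))
print(wproj(p,(535,450,66)).round(1)); goto(535,450,61)
E
```

```text
time: 34.6
tool_pos: [532.0, 446.1, 125.8]
tcp_rot: [179.4, -2.8, -2.8]
ft_force: [0.2, 0.3, -0.6]
finger_gap: 84.8
[535. 450.  66.] None 33.7
[538.  446.4  66. ] None 33.4
[313.9 225.1]
tool shift m [-0.0022 -0.0031  0.0686] tcp [533.5 447.5 129.6] rot [179.6  -3.   -2.8] t 34.65
```

View pics/w16.png

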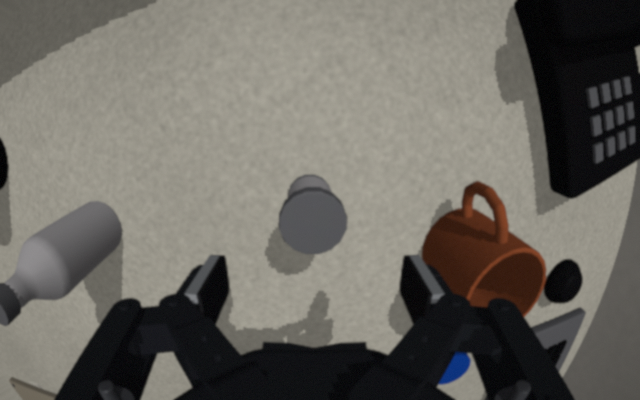

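The pot's lid is at (313,219), about 4 mm further in y than predicted. The mug (490,255) stays clear of the right finger.

```bash
python3 -m jog '[[-0.002,-0.006,0,0,100],[-0.002,-0.006,0.04,0,100],[-0.002,-0.006,0.068,0,100],[-0.002,-0.006,0.068,0,100],[-0.002,-0.006,0.068,0,0],[-0.002,-0.006,0.068,0,0],[-0.002,-0.006,0.068,0,0],[-0.002,-0.006,0.068,0,0]]' 40 && python3 -m jog '[[0,0,0,0,0],[0,0,0,0,0],[0,0,-0.04,0,0],[0,0,-0.09,0,0],[0,0,-0.14,0,0],[0,0,-0.19,0,0],[0,0,-0.24,0,0],[0,0,-0.24,0,0]]' && python3 -c "
from h import *
p=wsnap('w17.png'); goto(568.5,18.8,300)"
```

```text
time: 35.45
tool_pos: [536.9, 454.4, 65.3]
tcp_rot: [179.7, -3.3, -2.8]
ft_force: [-1.0, -0.1, 7.9]
finger_gap: 42.4
time: 36.25
tool_pos: [525.6, 458.2, 316.7]
tcp_rot: [-179.7, -4.0, -2.8]
ft_force: [0.3, 1.7, 0.9]
finger_gap: 42.3
tool shift m [0.0641 0.4361 0.015 ] tcp [524.9 457.5 312. ] rot [-179.9   -3.7   -2.8] t 36.3
```

```bash
python3 -m jog '[[0.058,0.395,0,0,0],[0.058,0.395,0,0,0],[0.058,0.395,0,0,0],[0.058,0.395,0,0,0],[0.058,0.395,0,0,0],[0.058,0.395,0,0,0],[0.058,0.395,0,0,0],[0.058,0.395,0,0,0]]' && python3 -c "
from h import *
goto(568.5,18.8,160)"
```

```text
time: 37.1
tool_pos: [562.6, 58.0, 313.1]
tcp_rot: [-179.9, -3.6, -2.8]
ft_force: [0.9, 0.2, -0.8]
finger_gap: 42.4
tool shift m [-0.0018  0.0393  0.1532] tcp [562.6  58.  313.1] rot [-179.9   -3.6   -2.8] t 37.1
```

```bash
python3 -m jog '[[0.005,0.039,0,0,0],[0.004,0.039,0.05,0,0],[0.001,0.039,0.1,0,0],[-0.002,0.039,0.145,0,0],[-0.002,0.039,0.15,0,0]]' && python3 -m jog '[[0,0,0,0,0],[0,0,0,0,0]]' && python3 -c "
from h import *
p=wsnap('w18.png'); goto(568.3,18.8,145)"
```

```text
time: 37.6
tool_pos: [562.3, 19.1, 154.2]
tcp_rot: [-179.9, -2.8, -2.9]
ft_force: [-0.7, 0.2, -1.7]
finger_gap: 42.4
time: 37.8
tool_pos: [562.4, 19.2, 155.0]
tcp_rot: [-179.9, -2.8, -2.8]
ft_force: [0.6, -0.3, -0.4]
finger_gap: 42.4
tool shift m [0.0044 0.0001 0.0115] tcp [563.4  19.2 156.3] rot [-179.9   -2.9   -2.8] t 37.85
```

```bash
python3 -m jog '[[0.0045,0,0,0,0],[0.0045,0,0.008,0,0],[0.0045,0,0.014,0,0],[0.0045,0,0.019,0,0],[0.0045,0,0.021,0,0],[0.0045,0,0.021,0,0]]'
```

```text
time: 38.45
tool_pos: [568.8, 19.1, 135.0]
tcp_rot: [-179.9, -2.9, -2.8]
ft_force: [1.8, 0.0, -2.3]
finger_gap: 42.5
```

```bash
python3 -m jog '[[0,0,0.005,0,0],[0,0,0.01,0,0],[0,0,0.013,0,0],[0,0,0.0145,0,0],[0,0,0.0145,0,0]]' &&  python3 -m jog '[[0,0,0,0,100],[0,0,0,0,100],[0,0,0,0,100],[0,0,-0.04,0,100],[0,0,-0.09,0,100],[0,0,-0.14,0,100],[0,0,-0.18,0,100],[0,0,-0.18,0,100]]'
python3 - <<'E'
from h import *
p=wsnap('w19.png'); t=snap('top'); s=snap('scene')
for l,z in [('bar_grip',164),('bar_hinge',134)]:
  for d in r.pinpoint(p,l)[:2]: print('w',l,np.round(d['uv']),round(d['conf'],2),wray(p,d['uv'],z).round(1))
  for n,c in (('t',t),('s',s)):
    for d in r.pinpoint(c,l)[:2]: print(n,l,np.round(d['uv']),round(d['conf'],2),ray(c,d['uv'],z).round(1))
a=cv2.resize(s['image'][170:370,180:420,::-1],(480,400)); b=cv2.resize(t['image'][140:260,270:510,::-1],(480,240)); cv2.imwrite('pics/c1.png',np.vstack([a,b])[:600])
goto(434,130)
E
```

```text
time: 38.95
tool_pos: [569.5, 19.3, 121.4]
tcp_rot: [-179.8, -2.9, -2.8]
ft_force: [-5.1, 2.2, 10.3]
finger_gap: 42.6
time: 39.75
tool_pos: [563.2, 18.9, 309.3]
tcp_rot: [-179.8, -3.6, -2.8]
ft_force: [0.2, 0.0, 0.8]
finger_gap: 85.5
w bar_grip [157. 138.] 0.86 [432.   82.6 164. ]
t bar_grip [294. 244.] 0.57 [430.8  79.7 164. ]
t bar_grip [341. 200.] 0.55 [545.1 -41.  164. ]
w bar_hinge [310. 122.] 0.91 [573.5  82.4 134. ]
t bar_hinge [294. 190.] 0.68 [575.7  85.1 134. ]
t bar_hinge [357. 201.] 0.53 [546.1 -82.9 134. ]
s bar_hinge [359. 194.] 0.74 [574.5  74.9 134. ]
s bar_hinge [297. 381.] 0.56 [ 766.9 -389.7  134. ]
tool shift m [-0.1311 -0.1044 -0.0059] tcp [559.9  19.2 299.8] rot [-179.8   -2.7   -2.8] t 40.2
```

View pics/c1.png

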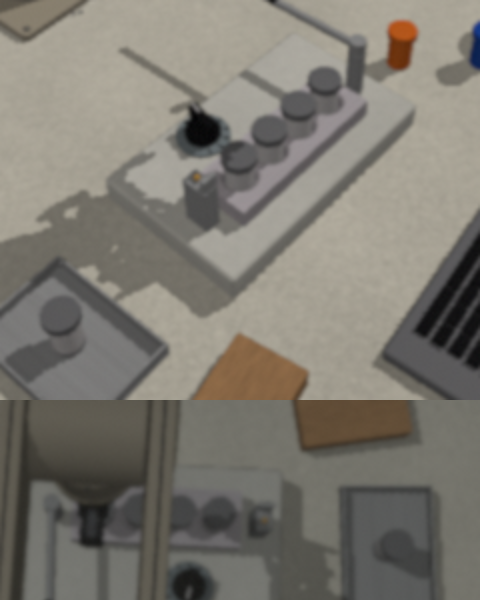

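The scene view shows all four waiting pots seated in the wells and the finished pot upright in the tray at (62,320). The bar is still open. Next I grasp the bar's post.

```bash
python3 -c "
from h import *
goto(432,82,235)"; python3 -m jog '[[-0.132,-0.056,0.03,0,100],[-0.132,-0.056,0.05,0,100],[-0.132,-0.056,0.06,0,100],[-0.132,-0.056,0.06,0,100],[-0.132,-0.056,0.06,0,100]]'
python3 - <<'E'
from h import *
p=wsnap('w20.png')
for l,z in [('bar_grip',164),('bar_hinge',134)]:
  for d in r.pinpoint(p,l)[:2]: print('w',l,np.round(d['uv']),round(d['conf'],2),wray(p,d['uv'],z).round(1))
goto(432,82,170)
E
```

```text
tool shift m [-0.1338 -0.0562  0.0586] tcp [559.9  19.2 299.8] rot [-179.8   -2.7   -2.8] t 40.2
time: 40.7
tool_pos: [432.2, 82.2, 232.0]
tcp_rot: [-179.9, -2.6, -2.7]
ft_force: [1.0, -0.0, -0.1]
finger_gap: 85.5
w bar_grip [311. 227.] 0.76 [432.9  82.2 164. ]
tool shift m [-0.0071 -0.0003  0.0654] tcp [435.7  81.3 235.6] rot [-179.8   -2.9   -2.9] t 40.85
```

View pics/w20.png

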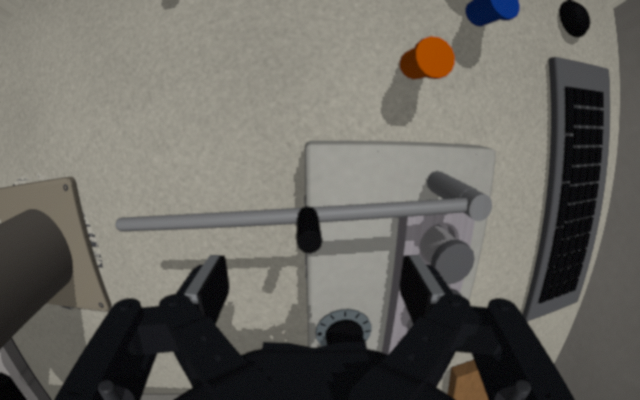

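The post is at (308,230), between the jaws. The hinge is at (477,205), and the well3 pot at (450,255) is clear of the fingers.

```bash
python3 -m jog '[[-0.004,0,0.03,0,100],[-0.005,0,0.055,0,100],[-0.006,0,0.065,0,100],[-0.006,0,0.065,0,0],[-0.006,0,0.065,0,0],[-0.006,0,0.065,0,0],[-0.006,0,0.065,0,0],[-0.006,0,0.065,0,0]]' 50 && python3 -m jog '[[0,0,0,0,0],[0,0,0,0,0],[0,0,0,0,0],[0,0,0,0,0]]'
cat > arc.py <<'E'
from h import *
H=np.array([570.3,80.7]); s=r.sense(); t=s['tool_pos']; Rm=R.from_euler('xyz',s['tcp_rot'],degrees=True)
d=t[:2]-H; a0=np.degrees(np.arctan2(d[1],d[0]))%360; print('radius',np.hypot(*d).round(1),'bar deg',round(268.26-a0,1))
for a in np.arange(a0+11,a0+11*8.5,11):
    P=H+np.hypot(*d)*np.array([np.cos(np.radians(a)),np.sin(np.radians(a))]); print(round(268.26-a,1),(Rm.inv().apply([*(P-t[:2]),168-t[2]])/1000).round(4))
E
python3 arc.py
```

```text
time: 41.65
tool_pos: [431.3, 81.9, 171.2]
tcp_rot: [-179.8, -2.7, -2.8]
ft_force: [-6.8, -0.4, 24.3]
finger_gap: 14.9
time: 42.05
tool_pos: [431.3, 81.9, 171.6]
tcp_rot: [-179.8, -2.6, -2.8]
ft_force: [-2.1, -0.4, 5.7]
finger_gap: 15.1
radius 139.0 bar deg 88.8
77.8 [0.0035 0.0264 0.0037]
66.8 [0.0121 0.0516 0.004 ]
55.8 [0.0253 0.0748 0.0045]
44.8 [0.0427 0.0949 0.0053]
33.8 [0.0636 0.1114 0.0062]
22.8 [0.0873 0.1236 0.0073]
11.8 [0.1129 0.131  0.0084]
0.8 [0.1394 0.1334 0.0096]
```

```bash
python3 -m jog '[[0.0035,0.0264,-0.001,0,0],[0.012,0.0516,-0.0005,0,0],[0.0253,0.0748,0,0,0],[0.0427,0.0949,0.001,0,0],[0.0636,0.1114,0.0015,0,0],[0.0873,0.1236,0.0025,0,0],[0.0873,0.1236,0.0025,0,0],[0.0873,0.1236,0.0025,0,0]]' && python3 arc.py
```

```text
time: 42.85
tool_pos: [511.5, -50.2, 171.8]
tcp_rot: [179.8, -2.5, -3.0]
ft_force: [-6.6, -20.5, 0.4]
finger_gap: 14.9
radius 143.5 bar deg 22.5
11.5 [0.0263 0.0074 0.005 ]
0.5 [0.0537 0.0097 0.0062]
-10.5 [0.081  0.0066 0.0073]
-21.5 [ 0.1072 -0.0016  0.0084]
-32.5 [ 0.1314 -0.0146  0.0094]
-43.5 [ 0.1527 -0.032   0.0103]
-54.5 [ 0.1702 -0.0532  0.011 ]
-65.5 [ 0.1834 -0.0773  0.0114]
```

```bash
sed -i 's/H=np.array(\[570.3,80.7\])/H=np.array([570.5,75.5])/; s/a0+11,a0+11\*8.5,11/a0+6,a0+31,6/; s/168-t/172-t/' arc.py; python3 arc.py
```

```text
radius 138.8 bar deg 23.4
17.4 [0.0137 0.0048 0.0004]
11.4 [0.0279 0.0081 0.001 ]
5.4 [0.0423 0.0099 0.0017]
-0.6 [0.0568 0.0102 0.0023]
-6.6 [0.0712 0.0089 0.0029]
```

```bash
python3 -m jog '[[0.0137,0.005,0,0,0],[0.028,0.008,0.001,0,0],[0.042,0.01,0.0015,0,0],[0.05,0.0103,0.002,0,0],[0.05,0.0103,0.002,0,0]]' && python3 arc.py
```

```text
time: 43.35
tool_pos: [561.6, -63.5, 171.8]
tcp_rot: [179.8, -2.5, -3.0]
ft_force: [3.2, -1.6, 0.5]
finger_gap: 14.7
radius 139.3 bar deg 1.9
-4.1 [ 0.0146 -0.0006  0.0004]
-10.1 [ 0.029  -0.0027  0.001 ]
-16.1 [ 0.0431 -0.0063  0.0016]
-22.1 [ 0.0568 -0.0114  0.0022]
-28.1 [ 0.0698 -0.0179  0.0027]
```

```bash
python3 -m jog '[[0.003,0,0,0,0],[0.006,0,0,0,0],[0.006,0,0,0,0]]' && python3 -m jog '[[0.003,0,0,0,0],[0.005,0,0,0,0],[0.005,0,0,0,0]]'
```

```text
time: 43.65
tool_pos: [565.3, -63.4, 171.6]
tcp_rot: [179.8, -2.1, -3.0]
ft_force: [-14.3, 0.5, 10.3]
finger_gap: 15.2
time: 43.95
tool_pos: [565.6, -63.5, 171.3]
tcp_rot: [179.8, -1.5, -3.0]
ft_force: [-30.6, -0.9, 20.1]
finger_gap: 14.8
```

```bash
python3 -m jog '[[0,0,0,0,0],[0,0,0,0,100],[0,0,0,0,100],[0,0,0,0,100],[0,0,0,0,100],[0,0,-0.04,0,100],[0,0,-0.09,0,100],[0,0,-0.12,0,100]]'
python3 - <<'E'
from h import *
p=wsnap('w21.png')
for l,z in [('bar_grip',164),('bar_hinge',134),('catch',134),('dial_grip',79)]:
  for d in r.pinpoint(p,l)[:2]: print('w',l,np.round(d['uv']),round(d['conf'],2),wray(p,d['uv'],z).round(1))
goto(540,-60,290)
E
```

```text
time: 44.75
tool_pos: [563.4, -63.1, 295.3]
tcp_rot: [179.8, -1.7, -3.0]
ft_force: [1.0, -0.6, -0.0]
finger_gap: 85.4
w bar_grip [313. 193.] 0.77 [566.5 -57.9 164. ]
w bar_hinge [309.  33.] 0.78 [571.1  82.5 134. ]
w catch [315. 314.] 0.74 [ 562.  -207.9  134. ]
w dial_grip [307. 149.] 0.73 [563.8 -31.4  79. ]
w dial_grip [231. 220.] 0.7 [ 469.1 -109.1   79. ]
tool shift m [-0.0224 -0.0017 -0.0002] tcp [562.3 -62.9 290.4] rot [179.8  -1.5  -3. ] t 45.0
```

View pics/w21.png

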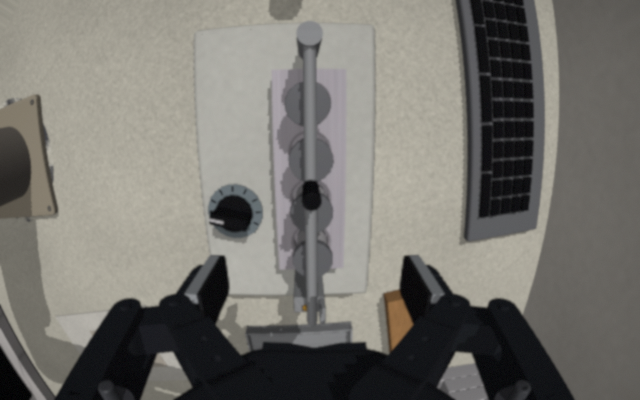

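The bar now lies closed over the four seated pots: the post is at (312,193) and its end is in the catch at (313,308). The hinge-to-catch line runs at -1.8 degrees, which matches the shaker's yaw. The dial is at (235,213), still off.

```bash
python3 -c "
from h import *
goto(469.5,-110.5,250)"; python3 -m jog '[[-0.09,0.05,0.02,-68,60],[-0.09,0.05,0.02,-68,60],[-0.09,0.05,0.02,-68,60],[-0.09,0.05,0.02,-68,60],[-0.09,0.05,0.02,-68,60],[-0.09,0.05,0.02,-68,60],[-0.09,0.05,0.02,-68,60],[-0.09,0.05,0.02,-68,60]]' && python3 -m jog '[[0,0,0,-23.2,60],[0,0,0,-23.2,60],[0,0,0,-23.2,60],[0,0,0,-23.2,60],[0,0,0,-23.2,60]]'
python3 - <<'E'
from h import *
p=wsnap('w22.png')
for l,z in [('bar_grip',164),('catch',134),('dial_grip',79)]:
  for d in r.pinpoint(p,l)[:2]: print('w',l,np.round(d['uv']),round(d['conf'],2),wray(p,d['uv'],z).round(1))
goto(469.5,-110.5,140)
E
```

```text
tool shift m [-0.0912  0.0523  0.0383] tcp [562.3 -62.9 290.4] rot [179.8  -1.5  -3. ] t 45.0
time: 45.8
tool_pos: [469.4, -107.9, 265.9]
tcp_rot: [178.8, -0.3, 65.3]
ft_force: [0.5, 0.5, -0.1]
finger_gap: 51.5
time: 46.3
tool_pos: [468.7, -107.6, 264.3]
tcp_rot: [178.9, 0.1, 88.3]
ft_force: [0.2, 0.8, -0.4]
finger_gap: 51.4
w bar_grip [374. 307.] 0.78 [563.2 -57.3 164. ]
w catch [224. 290.] 0.87 [ 563.1 -200.4  134. ]
w dial_grip [317. 181.] 0.83 [ 468.6 -104.9   79. ]
tool shift m [-0.0023 -0.0024  0.1255] tcp [ 469.2 -107.8  265.5] rot [178.8   0.2  88.5] t 46.5
```

```bash
python3 -m jog '[[0.001,-0.001,0.05,0,60],[0.001,-0.002,0.1,0,60],[0.001,-0.003,0.13,0,60],[0.001,-0.003,0.13,0,60],[0.001,-0.003,0.13,0,60]]'
python3 - <<'E'
from h import *
p=wsnap('w23.png')
for l,z in [('dial_grip',79)]:
  for d in r.pinpoint(p,l)[:2]: print('w',l,np.round(d['uv']),round(d['conf'],2),wray(p,d['uv'],z).round(1))
goto(469,-107,86)
E
```

```text
time: 47.0
tool_pos: [469.0, -107.2, 136.1]
tcp_rot: [178.8, 0.1, 88.4]
ft_force: [-0.4, -0.3, 0.5]
finger_gap: 51.3
w dial_grip [316. 232.] 0.82 [ 469.4 -105.9   79. ]
tool shift m [ 0.0009 -0.0031  0.0522] tcp [ 470.8 -107.8  138.2] rot [178.6   0.2  88.4] t 47.1
```

View pics/w23.png

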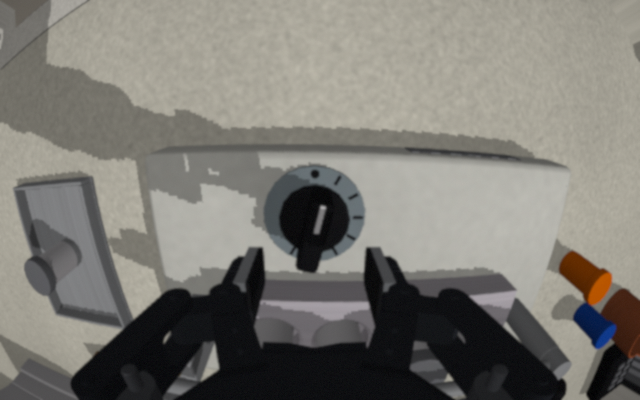

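The dial (315,214) is between the pads, with its dot at (315,173). The pointer line seems slightly off the dot, so I measure its angle in pictures I already have.

Run:
```python
from h import *
p=wsnap('w24.png'); im=p['image'].astype(int); g=im.sum(2)/3
# white pointer inside black grip region
m=np.zeros(g.shape,bool); m[195:275,290:345]=True
def fit(mask,z):
    v,u=np.nonzero(mask); P=np.array([wray(p,(a,b),z)[:2] for a,b in zip(u,v)]); c=P.mean(0); w,V=np.linalg.eigh(np.cov((P-c).T)); d=V[:,1]
    return c.round(1),(2*np.sqrt(3*w)).round(1),round(np.degrees(np.arctan2(d[1],d[0]))%180,1),len(u)
dark=(g<38)&m; n,lab,st,_=cv2.connectedComponentsWithStats(dark.astype(np.uint8)); print(st[:4].tolist())
near=cv2.dilate(dark.astype(np.uint8),np.ones((3,3)))
wm=np.zeros_like(m); wm[203:236,312:328]=True; wh=(g>110)&wm
print('white',fit(wh,89)); print('dark',fit(dark,85))
for row in range(200,274,6): print(row,''.join('#' if g[row,c]<30 else '+' if g[row,c]<50 else 'W' if g[row,c]>100 else '.' for c in range(285,348)))
```

```text
[[0, 0, 640, 400, 253195], [290, 195, 55, 72, 2805]]
white (array([ 456.1, -103.5]), array([ 2.6, 16.8]), np.float64(164.4), 104)
dark (array([ 464.7, -107.1]), array([30.9, 42.9]), np.float64(166.6), 2805)
200 ###################################+.....+##################+..
206 #################################+.WWWWWW..###################+
212 ################################+.WWWWW..######################
218 ###############################..WWWW..+#######################
224 #############################+.WWWWW.+########################+
230 +##############################++++#########################+..
236 W...+###################################################...WWWW
242 WWWWWWWW..+######################################+..WWWWWWWWWWW
248 WWWWW..+......#######################+...WWWWWWWW.....WWWWWWWWW
254 WWWWWWWWWWWWW.#####################+..WWWWWWWWWWWWWWWWWWWWWWWWW
260 WWWWWWWWWWWW.+###################..WWWWWWWWWWWWWWWWWWWWWWWWWWWW
266 WWWWWWWWWWWWWWWWWWW...++++###++.WWWWWWWWWWWWWWWWWWWWWWWWWWWWWWW
272 WWWWWWWWWWWWWWWWWWWWWWWWWWWWWWWWWWWWWWWWWWWWWWWWWWWWWWWWWWWWWWW
```

The pointer sits about 14° clockwise of the dot, still nearest to off. The parallel pads will line the grip up with the jaws, so dial angle = 88.3° − yaw, and four clicks means a final yaw of −31.7°.

```bash
python3 -m jog '[[0.001,-0.002,0.03,0,60],[0.001,-0.002,0.049,0,60],[0.001,-0.002,0.049,0,60],[0.001,-0.002,0.049,0,0],[0.001,-0.002,0.049,0,0],[0.001,-0.002,0.049,0,0],[0.001,-0.002,0.049,0,0]]' 50; python3 -m jog '[[0,0,0,0,0],[0,0,0,0,0]]'
```

```text
time: 47.85
tool_pos: [471.7, -107.5, 91.7]
tcp_rot: [178.3, 0.3, 88.4]
ft_force: [-2.0, 0.0, 7.7]
finger_gap: 12.9
time: 48.05
tool_pos: [471.7, -107.5, 91.8]
tcp_rot: [178.3, 0.3, 88.4]
ft_force: [-0.6, -0.8, -4.2]
finger_gap: 13.0
```

```bash
python3 -m jog '[[-0.0004,0,0,8.5,0],[-0.0008,-0.0001,0,17,0],[-0.0012,-0.0003,0,25.5,0],[-0.0015,-0.0005,0,34,0],[-0.0018,-0.0008,0,42.5,0],[-0.002,-0.001,0,51,0],[-0.0022,-0.0012,0,60,0],[-0.0022,-0.0012,0,60,0]]'; python3 -c "
from h import *
s=r.sense(); print(s['joint_pos'].round(1), s['wrist_torque'].round(2))"
```

```text
time: 48.85
tool_pos: [469.7, -110.4, 92.0]
tcp_rot: [178.9, -1.2, 28.1]
ft_force: [-5.1, -2.1, -0.2]
finger_gap: 12.8
[-1.940e+01 -4.200e+00  1.147e+02  1.000e-01  6.790e+01 -4.760e+01] [-0.98  0.93 -0.02]
```

```bash
python3 -m jog '[[-0.0003,-0.0001,0,8.5,0],[-0.0006,-0.0002,0,17,0],[-0.001,-0.0005,0,25.5,0],[-0.0013,-0.0006,0,34,0],[-0.0016,-0.0008,0,42.5,0],[-0.002,-0.001,0,51,0],[-0.0022,-0.0012,0,59.8,0],[-0.0022,-0.0012,0,59.8,0]]'; python3 -c "
from h import *
print(r.sense()['wrist_torque'].round(2))"
```

```text
time: 49.65
tool_pos: [466.6, -109.9, 92.4]
tcp_rot: [-179.5, -1.4, -32.0]
ft_force: [-4.8, 2.5, 3.5]
finger_gap: 13.2
[0.32 1.23 0.03]
```

```bash
python3 -m jog '[[0,0,0,0,50],[0,0,0,0,50],[0,0,0,0,50],[0,0,-0.04,0,50],[0,0,-0.09,0,50],[0,0,-0.14,0,50],[0,0,-0.17,0,50],[0,0,-0.17,0,50]]'
python3 - <<'E'
from h import *
p=wsnap('w25.png')
for l,z in [('dial_grip',79),('bar_grip',164),('bar_hinge',134),('catch',134)]:
  for d in r.pinpoint(p,l)[:1]: print(l,np.round(d['uv']),round(d['conf'],2),wray(p,d['uv'],z).round(1))
E
```

```text
time: 50.45
tool_pos: [465.0, -109.8, 268.9]
tcp_rot: [-179.4, -2.0, -32.0]
ft_force: [-0.6, -0.5, -0.0]
finger_gap: 42.9
dial_grip [310. 182.] 0.78 [ 468.7 -108.7   79. ]
bar_grip [387.  84.] 0.81 [565.2 -58.1 164. ]
catch [446. 230.] 0.91 [ 560.5 -206.6  134. ]
```

View pics/w25.png

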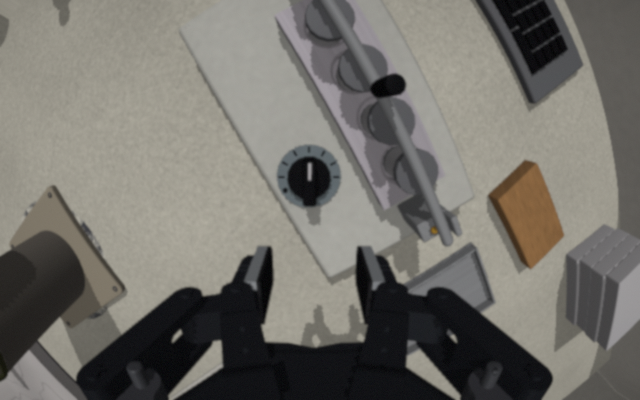

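The pointer is straight up at (310,170) and the dot at (284,190), which makes about 120° clockwise. The bar is in its catch at (435,232) with the pots beneath it. A last numeric check from clear height:

Run:
```python
from h import *
p=wsnap(); g=p['image'].mean(2); m=np.zeros(g.shape,bool); m[155:190,300:320]=True
v,u=np.nonzero((g>85)&m&(cv2.erode(g.astype(np.float32),np.ones((9,9)))<40)); P=np.array([wray(p,(a,b),89)[:2] for a,b in zip(u,v)])
w,V=np.linalg.eigh(np.cov((P-P.mean(0)).T)); d=V[:,1]; d=d*np.sign(d@(P.mean(0)-[468.5,-108])); print(len(u),P.mean(0).round(1),'dial deg',(178.26-np.degrees(np.arctan2(d[1],d[0])))%360)
t=snap('top'); s=snap('scene','fin.png')
for n,c in (('t',t),('s',s)):
  for l,z in [('mug_mid',45),('wash_mid',75),('slidebox_mid',16),('bar_grip',164)]:
    for d in r.pinpoint(c,l)[:1]: print(n,l,round(d['conf'],2),ray(c,d['uv'],z).round(0))
a=cv2.resize(s['image'][170:370,180:420,::-1],(720,600)); cv2.imwrite('pics/c2.png',a)
```

```text
110 [475.  -90.6] dial deg 93.17576888960168
t mug_mid 0.62 [668. 392.  45.]
t wash_mid 0.96 [327. 433.  75.]
t slidebox_mid 0.8 [ 734. -349.   16.]
t bar_grip 0.82 [557. -67. 164.]
s mug_mid 0.62 [679. 375.  45.]
s wash_mid 0.91 [312. 436.  75.]
s slidebox_mid 0.63 [ 724. -349.   16.]
s bar_grip 0.57 [568. -68. 164.]
```

View pics/c2.png

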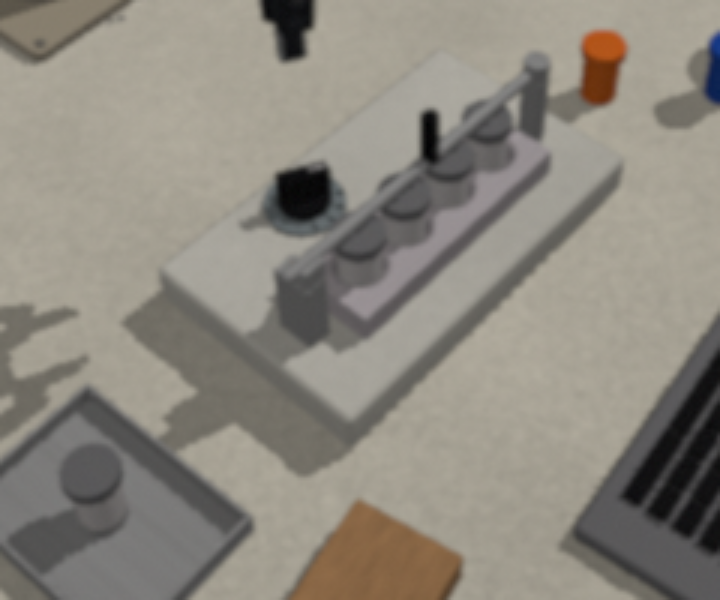

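The final view shows everything in place. The 93° fit took in plate pixels (its mean lies about 18 mm from the axis), so I redo it on the line only.

Run:
```python
from h import *
p=wsnap(); g=p['image'].mean(2)
for row in range(146,212,3): print(row,''.join('#' if g[row,c]<35 else '+' if g[row,c]<55 else 'W' if g[row,c]>95 else '.' for c in range(274,346)))
m=np.zeros(g.shape,bool); m[163:181,304:316]=True
v,u=np.nonzero((g>55)&m); P=np.array([wray(p,(a,b),89)[:2] for a,b in zip(u,v)])
w,V=np.linalg.eigh(np.cov((P-P.mean(0)).T)); d=V[:,1]; d=d*np.sign(d@(P.mean(0)-[468.5,-108])); print(len(u),np.sqrt(12*w),P.mean(0).round(1),'dial deg',(178.26-np.degrees(np.arctan2(d[1],d[0])))%360)
```

```text
146 WWWWWWWWWWWWWWWWWWWWWWWWWWWWWWWWWWWWWW...WWWWWWWWWWWWWWWWWWWWWWWWWWWWWWW
149 WWWWWWWWWWWWWWWWWWWWWWWWWWWWWWWWWWWWWW....WWWWWWWWWWWWWWWWWWWWWWWWWWWWWW
152 WWWWWWWWWWWWWWWWWWWWWWW.....WWWWWWWWWW....WWWWWWWWWW.....WWWWWWWWWWWWWWW
155 WWWWWWWWWWWWWWWWWWWWWWWW.....WWWWWWW.........WWWWWW....WWWWWWWWWWWWWWWWW
158 WWWWWWWWWWWWWWWWWWWWWWWWWW.....++#############+++....WWWWWWWWWWWWWWWWWWW
161 WWWWWWWWWWWW....WWWWWWWW..+#########################++..WWWWWWWW...WWWWW
164 WWWWWWWWWWWWW......WW..+##############.WWWW+############+..WW......WWWWW
167 WWWWWWWWWWWWWWWWWWW..+################.WWWW.##############+..WWWWWWWWWWW
170 WWWWWWWWWWWWWWWWWW..+#################.WWWW.###############+..WWWWWWWWWW
173 WWWWWWWWWWWWWWWWW..+##################.WWWW.################+..WWWWWWWWW
176 WWWWWWWW..........+##################+.WWWW.#################+.........W
179 WWWWWWWWWWWWWWWW..+##################+.WWWW.#################+........WW
182 WWWWWWWWWWWWWWWWW.+#####################+####################..WWWWWWWWW
185 WWWWWWWWWWWWWWWWWW.+########################################+..WWWWWWWWW
188 WWWWWWWWWWWWW........######################################+...WWWWWWWWW
191 WWWWWWWWWWWW..+##.....+#################################++...WWWWWWWWWWW
194 WWWWWWWWWWWWWWW..WWWW....+############################+....WWWWWWWWWWWWW
197 WWWWWWWWWWWWWWWWWWWWWWWW....+++##################++.......WWWWWWWWWWWWWW
200 WWWWWWWWWWWWWWWWWWWWWWWWWW.......+#############+......WWWWWWWWWWWWWWWWWW
203 WWWWWWWWWWWWWWWWWWWWWWWWWWWWWWWW..+############+...WWWWWWWWWWWWWWWWWWWWW
206 WWWWWWWWWWWWWWWWWWWWWWWWWWWWWWWWW...+++++#++++.....WWWWWWWWWWWWWWWWWWWWW
209 WWWWWWWWWWWWWWWWWWWWWWWWWWWWWWWWWWWWWWWWWWWWWWWWWWWWWWWWWWWWWWWWWWWWWWWW
72 [ 3.77997838 17.89756185] [474.2 -96.2] dial deg 120.2720042411558
```

```bash
python3 -c "
from h import *
print(r.hand_in(), r.sense()['time'])"
```

```text
the job is handed in; nothing more can be done
the job is handed in; nothing more can be done
```

The changeover is finished and handed in at about 51 s on the robot's clock. The hand-in gives no verdict.

**What I did**
- I moved the one finished pot from well 2 to the tray, and put the four waiting pots in wells 0 to 3.
- One waiting pot had shifted about 45 mm by the time I looked again; I re-measured it and picked it from its new place.
- The well 0 pot first landed on the well rim with about 26 N. I moved it about 3 mm and it went in freely.
- I closed the bar against its stop with about 30 N, then turned the dial clockwise to four clicks.

**Last checks**
- **Pots:** the last scene view shows four upright pots under the closed bar and the finished pot upright in the tray.
- **Bar:** after closing, its hinge-to-catch line measured −1.8°, against −1.74° for the shaker.
- **Dial:** the pointer is at 120.3° on the fourth stroke (target 120°).
- **Bystanders:** mug and slide box read within about 10 mm of their start positions. The bottle's scene-camera reading differs by about 21 mm from the start and its top-camera reading by about 6 mm. I put this down to network error, since the gripper never went near it.
- **Gripper:** it stood about 170 mm above the dial, touching nothing.

**Disagreements**
- My first dial fit gave 93° because it took in pixels of the plate; I redid it on the pointer line only.
- The dial read about 14° clockwise of off before I gripped it. The final angle is measured from the shaker itself, so this does not affect it.
- The tool's tilt drifted by up to 4° during the run, with no visible effect on the placings.

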